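Clear the apron and hold the stock-pen gate open

ROBOT

A 6-joint arm with a two-finger parallel gripper is mounted at the origin on a cart in front of the work surface, level with it; the furniture and walls round the work are solid. World frame = base frame: x ahead of the robot, y to its left, z up, the work surface at z = 0. Lengths are in mm, angles in rad, forces in N, time in s.
With the tool pointing down it reaches from about 300 to 775 mm from the base axis. Payload 14.6 kg.
Tool frame: the origin (TCP) lies midway between the tips of the shut fingers; the grasp point (between the pads) lies 19 mm behind it (manip.tcp_to_grasp is the distance from the TCP to the grasp point, in mm); z points along the fingers, x is the direction in which the jaws open and shut, and the axes are right-handed (so a half turn about z gives the same grasp; the last joint's range is limited). The gripper opens to 94 mm and grips with 3 to 60 N. Pads are 16 mm wide; open, the fingers measure 119 mm over their backs; the gripper's body (75 mm by 177 mm) begins 78 mm behind the grasp point.
Start: joints at [-1.206, 0.3, 1.521, -0, 1.321, -0.067], TCP at [230.17, -499.511, 205.446] pointing down, gripper open.
Joint ranges: [-3.03, 3.03], [-0.79, 2.21], [0.23, 2.52], [-1.04, 4.18], [0, 3.07], [-2.55, 2.55]. Speed limits (rad/s): [2.22, 2.22, 2.57, 3.14, 3.14, 3.14].

INTERFACE

Orientations are given as [roll, pitch, yaw] about the fixed x, y, z axes, in that order (R = Rz(yaw) Ry(pitch) Rx(roll)).
In Python, from cell import manip gives the robot as it stands.
- The arm moves only by the tool arm_command, never from a script. Its argument "steps" is a list of rows, each a list of 3 entries, a list of its own where there are three numbers: the opening, from 0 (shut) to 1 (fully open), then the shift along the tool's x, y, z in cm, then the turn about the tool's z in rad. A call has 1 to 5 rows; each row shifts and turns the commanded pose from where the row before left it, along the tool's axes as they then stand; what a row does not reach is not made up. A row lasts 1/12 s, in which the tool goes at most 41.7 mm and 7.16 degrees, less where a joint would pass 70% of its speed; a pose out of reach is approached as far as the arm can. A call with a gripper value outside its range is refused whole. The fingers move at their own pace and stop on an object; "force" is the grip in N (left out, the last holds). Time passes only in rows, so rows that do not move let the fingers close. It gives the time, the measured TCP pose, the force and the opening at its end, in the units of the state.
- manip.read_state(): the state, without advancing time (a new reading comes with each control period).
- manip.camera(name): name is "scene" or "side" or "wrist"; returns (picture, depth): 420x560x3 uint8, red, green, blue; 420x560 float32, mm along the optical axis (not along the pixel's ray), 0 where there is no reading.
- manip.calibration(name): a dict with "fx", "fy", "cx", "cy" (pixels), "distortion" ([k1, k2, p1, p2, k3] as OpenCV has them; the pictures are not rectified), "R" (3x3) and "t" (3): a world point X has camera coordinates R X + t; the wrist camera has in their place "tool_from_camera" (4x4, takes a point from camera to tool coordinates, whose origin is the TCP and whose axes are the tool frame's). Camera axes: x right, y down, z forward; pixel columns grow to the right and rows downward; lengths in mm; the calibration is good to about 2 mm. A picture is of the moment at which its call begins: read the wrist's pose just before it. calibration takes no time and is no camera call.
- manip.sign_off(): hands the job in, once; it reports no verdict.
The state is a dict: "clock": time; "joints": joint angles; "qd": joint speeds; "effort": joint torques, N m; "eef_pos": TCP position; "eef_rot": TCP orientation; "wrist_force": force on the tool from outside, world axes, zero at the start; "moment": the same for the moment, N m; "finger_gap": finger opening in mm.
Only numpy, scipy, OpenCV 4.12 (cv2) and the standard library are available. Lean on these libraries where they do the work, as an engineer would, in place of code of your own. Each camera call takes 0.05 s, during which the arm holds its last target.

TASK

Take the hardwood block, wipe the three loose metal chips off the raised metal apron in front of the little stock pen so that they lie on the bench, and lay the block down flat on the bench clear of the apron. Then release the gate: squeeze the rear catch fully shut first (it locks the other), then the front catch, and pull the gate by its post towards the robot, past the detent and wide open to about a right angle; it is sprung and falls back if let go, so finish while still holding it there. Leave the jars in the pen and the weight, mug and spool on the bench as they are.

Things in the scene. Friction and masses are not known exactly. Their poses are not given: they have to be found in the camera images.
- pen: Small plywood stock pen fixed to the bench, open on top, walls 80 mm high. Origin on the bench (z=0) under the middle of the shut gate; x points into the pen (away from the robot at yaw 0), y to the hinge side; yaw within 0.22 rad. In its frame the pen is x 0 to 137, y -85 to 115 mm; the lock deck beside it, 82 mm high, x -19 to 131, y -200 to -85 mm. Nothing stands above 147 mm.
- apron (a point): Centre of the top face of the flat dark metal apron in front of the gate: 165 (pen's x) x 240 (pen's y) mm, 12 mm thick, lying on the bench; it begins 14 mm in front of the gate's middle plane. Its axes are the pen's.
- block_mid (a point): Centre (half-way up) of the reddish-brown hardwood block, 56 (its x) x 158 (its y) x 22 (z) mm, 0.13 kg, lying flat on the bench; to be gripped across the 56 mm.
- chip_0_mid (a point): Centre of a loose pale metal chip, 24 x 16 x 8 mm, 14 g, lying flat on the apron at the start. On the apron the centre is 16 mm above the bench, on the bench 4 mm.
- chip_1_mid (a point): Centre of a loose pale metal chip, 24 x 16 x 8 mm, 14 g, lying flat on the apron at the start. On the apron the centre is 16 mm above the bench, on the bench 4 mm.
- chip_2_mid (a point): Centre of a loose pale metal chip, 24 x 16 x 8 mm, 14 g, lying flat on the apron at the start. On the apron the centre is 16 mm above the bench, on the bench 4 mm.
- rear_catch (a joint): Travel of the rear catch's sliding jaw, 0 = out (locking; it may start up to 2 mm in), 0.016 m = squeezed fully in. It slides along +x of the pen towards its fixed jaw. Stiff (about 4 N) and stays where it is left. Until it is in, its pin stops the front catch from moving.
- front_catch (a joint): Travel of the front catch's sliding jaw, 0 = out (its bolt lies in front of the gate's free end), 0.016 m = squeezed fully in, gate free. It slides along -y of the pen towards its fixed jaw. Stiff (about 4 N) and stays where it is left.
- rear_catch_mid (a point): Fixed point 116 mm above the bench, axes as the pen: middle of the rear (farther) catch's two jaws once squeezed fully in (then 32 mm over their outsides). Jaws are upright plates 10 mm thick, 24 mm wide, from the deck up to 134 mm, facing each other along the pen's x. Outer face of the fixed jaw: 16 mm to +x of this point; of the sliding jaw when out: 32 mm to -x.
- front_catch_mid (a point): The same for the front (nearer) catch, whose jaws face each other along the pen's y: the fixed jaw's outer face is 16 mm to -y of this point, the sliding jaw's outer face 32 mm to +y of it when out. 116 mm above the bench. The sliders' flat bars under the jaws reach 90 mm above the bench: fingertips stay above that.
- gate (a joint): Gate angle, 0 = shut, grows as its free end swings out to the pen's -x (clockwise from above), stop at 1.75 rad. A light spring pulls it shut (0.1 N m/rad); a detent between about 0.4 and 1.15 rad takes about 3 N at the post; let go, the gate falls back to about 1.15 rad or less. Gate: 14 mm thick, 160 mm long from the hinge, from 17 to 95 mm above the bench.
- gate_handle (a point): On the axis of the gate's upright round post (diameter 16 mm, standing from 95 to 147 mm above the bench, 140 mm from the hinge, near the gate's free end), 127 mm above the bench. Moves with the gate.
- gate_hinge (a point): Fixed point on the gate's upright hinge axis, 127 mm above the bench.
- rivet_jar: Screw jar of brass rivets with a black lid, 55 mm wide and high, standing in the pen; bystander. Origin under its centre.
- stud_jar: Screw jar of black studs with a pale lid, 46 mm wide, 60 mm high, standing in the pen; bystander. Origin under its centre.
- brass_weight: Turned brass weight, 51 mm wide, 68 mm high, on the bench; bystander. Origin under its centre.
- tea_mug: Mug, 78 mm wide, 93 mm high, on the bench; bystander. Origin under its centre.
- thread_spool: Thread spool, 55 mm wide, 70 mm high, on the bench; bystander. Origin under its centre.

How it is judged (in metres and radians):
On the way, in this order (a step that is already met when the one before it is completed fails the run):
1. the three chips have been wiped off the apron with the held block, which is still gripped low near the apron (height (world z) of each of chip_0_mid, chip_1_mid, chip_2_mid below 0.022 m and (height (world z) of chip_0_mid below 0.0095 m or y of chip_0_mid in the frame of apron above 0.128 m or y of chip_0_mid in the frame of apron below -0.128 m or x of chip_0_mid in the frame of apron below -0.0905 m) and (height (world z) of chip_1_mid below 0.0095 m or y of chip_1_mid in the frame of apron above 0.128 m or y of chip_1_mid in the frame of apron below -0.128 m or x of chip_1_mid in the frame of apron below -0.0905 m) and (height (world z) of chip_2_mid below 0.0095 m or y of chip_2_mid in the frame of apron above 0.128 m or y of chip_2_mid in the frame of apron below -0.128 m or x of chip_2_mid in the frame of apron below -0.0905 m) and contact force between the fingers and block above 1 N and horizontal distance between block_mid and apron below 0.28 m and height (world z) of block_mid below 0.08 m), for 0.05 s.
2. the block lies on the bench and the rear catch is squeezed in (height (world z) of block_mid below 0.016 m and value of joint rear_catch above 0.0135 m), for 0.1 s.
3. the front catch is squeezed in after it, the gate still shut (value of joint front_catch above 0.0135 m and value of joint gate below 0.15 rad), for 0.1 s.
4. the gate has been swung past its detent (value of joint gate above 1.2 rad), for 0.1 s.
At the end, for the whole second after the job is handed in: Fingers still hold the gate, at rest, at 1.36 rad (78 degrees) or more; both catches in (13.5 of 16 mm or more); the block lies flat on the bench, let go, not propping the gate; all chips off the apron on the bench (centre under 9.5 mm, or 8 mm outside the edge and under 22 mm) (all of step 2 and value of joint gate above 1.36 rad and contact force between the fingers and gate above 0.4 N and not (velocity of joint gate above 0.1 rad/s or velocity of joint gate below -0.1 rad/s) and value of joint front_catch above 0.0135 m and contact force between block and gate below 0.1 N and contact force between the fingers and block below 0.1 N and height (world z) of chip_0_mid between -0.02 and 0.022 m and (height (world z) of chip_0_mid below 0.0095 m or y of chip_0_mid in the frame of apron above 0.128 m or y of chip_0_mid in the frame of apron below -0.128 m or x of chip_0_mid in the frame of apron below -0.0905 m) and height (world z) of chip_1_mid between -0.02 and 0.022 m and (height (world z) of chip_1_mid below 0.0095 m or y of chip_1_mid in the frame of apron above 0.128 m or y of chip_1_mid in the frame of apron below -0.128 m or x of chip_1_mid in the frame of apron below -0.0905 m) and height (world z) of chip_2_mid between -0.02 and 0.022 m and (height (world z) of chip_2_mid below 0.0095 m or y of chip_2_mid in the frame of apron above 0.128 m or y of chip_2_mid in the frame of apron below -0.128 m or x of chip_2_mid in the frame of apron below -0.0905 m)); the arm keeps its last pose, push and grip.
It fails at once if a jar in the pen is shoved more than 30 mm or tipped (distance of any of rivet_jar, stud_jar from where it was at the start of the episode above 0.03 m or angle between any of rivet_jar, stud_jar's own z axis and vertical above 0.5 rad).
It fails at once if the weight, mug or spool on the bench is shoved more than 30 mm or tipped (distance of any of brass_weight, tea_mug, thread_spool from where it was at the start of the episode above 0.03 m or angle between any of brass_weight, tea_mug, thread_spool's own z axis and vertical above 0.5 rad).
It also fails if it takes over 72 s, if anything falls off the work surface, if the arm or the gripper's body presses on something with over 40 N, if the wrist force passes 120 N, or if a joint passes its speed limit or range.

## Working session

There is one attempt and no reset: what is moved stays moved. The work goes in short steps, Python scripts to look and compute and a tool call to move; the robot and the scene stay as the last step left them, time stands still between calls to the robot, and variables do not carry over. Pictures are saved under pics/ and viewed, and the job is handed in when it is done.

Besides the shell and the picture viewer there is one more tool, called after "Emit:" by a JSON object that holds its "fn" and its "kwargs", one argument or row to a line. arm_command: Moves the arm, as the interface text tells. Its arguments: {"type":"object","properties":{"steps":{"type":"array","items":{"type":"array"}},"force":{"type":"number"}},"required":["steps"]}

```bash
ls; mkdir -p pics; python3 - <<'E'
from cell import manip
import cv2,numpy as np
s=manip.read_state();print(s)
for n in ["scene","side","wrist"]:
    im,d=manip.camera(n); cv2.imwrite(f"pics/{n}0.png",im[:,:,::-1]); np.savez(f"{n}0.npz",im=im,d=d)
    c=manip.calibration(n);print(n,c)
E
```

```text
pics
{'clock': 0.0, 'joints': array([-1.20559958e+00,  3.00460469e-01,  1.52159970e+00, -3.94864181e-05,
        1.32071238e+00, -6.65981040e-02]), 'qd': array([ 0.00086143, -0.00089768,  0.00048638,  0.00011783, -0.00087043,
        0.00091387]), 'effort': array([ 6.57914079e-04, -5.31807339e+01, -3.52734125e+01,  7.08531705e-02,
        2.44307349e-02, -1.10035855e-04]), 'eef_pos': array([ 230.06635246, -499.26666176,  204.8842904 ]), 'eef_rot': array([-3.14155229e+00,  1.17982683e-03, -1.13899165e+00]), 'wrist_force': array([ 0.62081301, -0.66966986, -0.7679639 ]), 'moment': array([-0.05542426,  0.02406311,  0.03413433]), 'finger_gap': 94.41627706626328}
scene {'fx': 447.78726318850727, 'fy': 447.78726318850727, 'cx': 276.6131432031622, 'cy': 208.10712180686983, 'distortion': array([-0.04580119,  0.        ,  0.        ,  0.        ,  0.        ]), 'R': array([[ 0.99419094,  0.10695957, -0.01200143],
       [ 0.08716596, -0.86554688, -0.49318425],
       [-0.06313858,  0.48927319, -0.86984209]]), 't': array([-560.66943301,   80.632955  , 1302.23583446])}
side {'fx': 467.0327585596
[... 233 characters left out ...]
2624912,  0.15493531, -0.7640727 ],
       [ 0.73504859, -0.20929907, -0.64490113]]), 't': array([ 222.31348946,  410.08278869, 1008.00722295])}
wrist {'fx': 368.448010227157, 'fy': 368.448010227157, 'cx': 280.7549038948171, 'cy': 206.66679931608397, 'distortion': array([-0.05423164,  0.        ,  0.        ,  0.        ,  0.        ]), 'tool_from_camera': array([[ 9.99999989e-01,  1.39201660e-04,  5.22378812e-05,
        -3.12834806e-01],
       [-1.47472113e-04,  9.73340951e-01,  2.29362969e-01,
        -6.57717136e+01],
       [-1.89175629e-05, -2.29362974e-01,  9.73340961e-01,
        -1.79591583e+02],
       [ 0.00000000e+00,  0.00000000e+00,  0.00000000e+00,
         1.00000000e+00]])}
```

View pics/scene0.png

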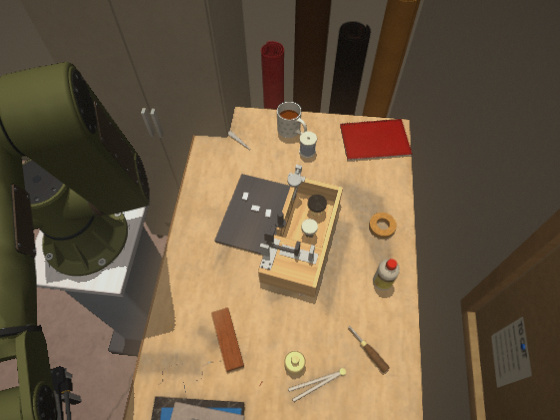

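View pics/side0.png

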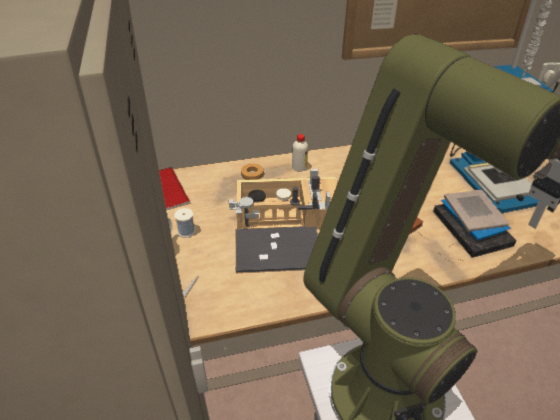

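View pics/wrist0.png

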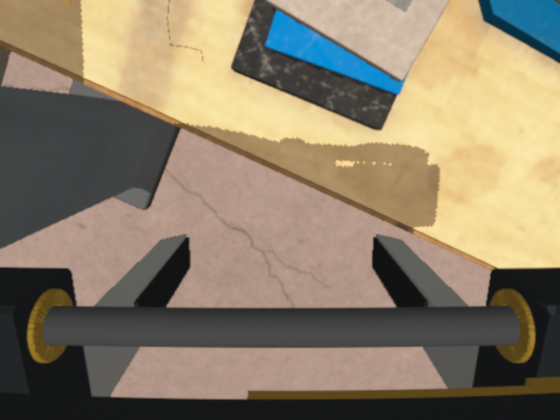

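The scene view shows the block at (227,340), the apron at (255,215), and chips at (245,196), (255,208) and (268,213). The pen is to the right, with catches around (270,250) and (310,255) and the gate's post near (280,218). Next I'll measure these.

```bash
cat > h.py <<'E'
import numpy as np,cv2
from cell import manip
def rays(n,px,state=None):
    c=manip.calibration(n);K=np.array([[c['fx'],0,c['cx']],[0,c['fy'],c['cy']],[0,0,1]])
    p=cv2.undistortPoints(np.array(px,float).reshape(-1,1,2),K,np.array(c['distortion'])).reshape(-1,2)
    d=np.c_[p,np.ones(len(p))]
    if n=='wrist':
        s=state; T=c['tool_from_camera'];Rt=rot(s['eef_rot'])
        R=Rt@T[:3,:3]; o=Rt@T[:3,3]+s['eef_pos']
        return o,d@R.T
    return -c['R'].T@c['t'], d@c['R']
def rot(e):
    from scipy.spatial.transform import Rotation as Ro
    return Ro.from_euler('xyz',e).as_matrix()
def onz(n,px,z,state=None):
    o,d=rays(n,px,state); return o+d*((z-o[2])/d[:,2])[:,None]
def proj(n,X,state=None):
    c=manip.calibration(n);K=np.array([[c['fx'],0,c['cx']],[0,c['fy'],c['cy']],[0,0,1]])
    X=np.array(X,float).reshape(-1,3)
    if n=='wrist':
        T=c['tool_from_camera'];Rt=rot(state['eef_rot']);R=Rt@T[:3,:3];o=Rt@T[:3,3]+state['eef_pos']
        Xc=(X-o)@R
    else: Xc=X@c['R'].T+c['t']
    return cv2.projectPoints(Xc.reshape(-1,1,3),np.zeros(3),np.zeros(3),K,np.array(c['distortion']))[0].reshape(-1,2)
def blobs(mask,amin):
    cs,_=cv2.findContours(mask.astype(np.uint8),cv2.RETR_EXTERNAL,cv2.CHAIN_APPROX_NONE)
    return [c for c in cs if cv2.contourArea(c)>amin]
def rect(P):
    r=cv2.minAreaRect(P[:,:2].astype(np.float32)); return r
E
python3 - <<'E'
from h import *
im=np.load('scene0.npz')['im'];
cv2.imwrite('pics/crop0.png',cv2.resize(im[160:310,200:350],None,fx=4,fy=4,interpolation=cv2.INTER_CUBIC)[:,:,::-1])
hsv=cv2.cvtColor(im,cv2.COLOR_RGB2HSV);H,S,V=[hsv[...,i].astype(int) for i in range(3)]
m=np.zeros(H.shape,bool);m[300:380,200:250]=1
for c in blobs(m&(S>150)&(V<170)&(H<14),100):
    P=onz('scene',c.reshape(-1,2),22);r=rect(P);print('block',cv2.contourArea(c),r,cv2.boxPoints(r))
ap=np.zeros(H.shape,bool);ap[170:260,212:300]=1
for c in blobs(ap&(V<90)&(S<110),800):
    h=cv2.convexHull(c).reshape(-1,2)
    P=onz('scene',h,12);r=rect(P);print('apron',cv2.contourArea(c),r,cv2.boxPoints(r))
for c in blobs(ap&(V>150)&(S<60),10):
    P=onz('scene',c.reshape(-1,2),20);r=rect(P);print('chip',cv2.contourArea(c),c.reshape(-1,2).mean(0),r)
E
```

```text
block 956.0 ((464.6707763671875, -253.94622802734375), (43.94434356689453, 152.78330993652344), 23.744529724121094) [[ 413.79877 -192.86844]
 [ 475.31836 -332.71863]
 [ 515.5428  -315.02402]
 [ 454.0232  -175.17383]]
chip 48.5 [286.71428571 253.82857143] ((593.8897705078125, -5.213558197021484), (12.828041076660156, 44.21318054199219), 78.57413482666016)
chip 51.5 [272.22580645 252.96774194] ((554.8162841796875, -6.626697540283203), (16.79094886779785, 36.492008209228516), 6.551015377044678)
chip 18.5 [263.78947368 245.52631579] ((527.064697265625, 13.437926292419434), (9.63829517364502, 24.400657653808594), 78.55609893798828)
chip 19.5 [276.23529412 241.47058824] ((560.6734619140625, 29.337997436523438), (14.177480697631836, 15.576455116271973), 5.8204450607299805)
chip 30.5 [267.66666667 212.33333333] ((524.471435546875, 119.78113555908203), (14.645110130310059, 23.542272567749023), 6.557003498077393)
chip 28.0 [255.  207.5] ((485.82421875, 132.7888946533203), (16.25469970703125, 21.93169403076172), 80.98428344726562)
chip 25.5 [244.73684211 195.57894737] ((450.2797546386719, 171.07150268554688), (24.46327018737793, 14.751372337341309), 86.12310028076172)
chip 112.5 [294.27659574 177.08510638] ((589.3804931640625, 249.61070251464844), (33.80133056640625, 54.988304138183594), 5.414250373840332)
```

View pics/crop0.png

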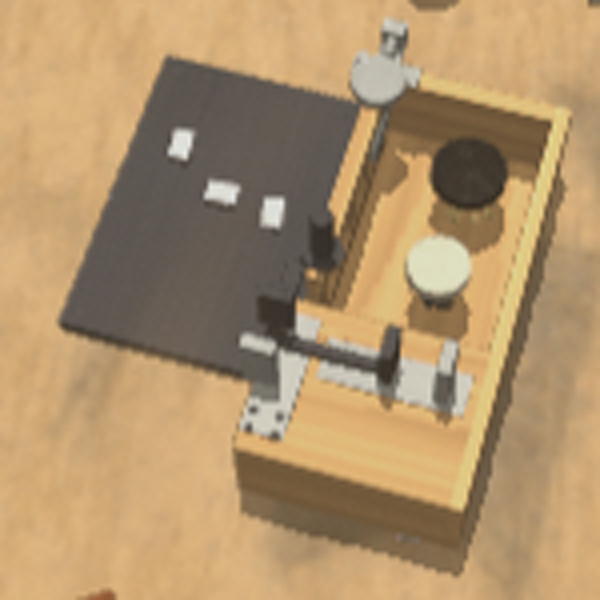

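```bash
python3 - <<'E'
from h import *
im=np.load('scene0.npz')['im']
hsv=cv2.cvtColor(im,cv2.COLOR_RGB2HSV);H,S,V=[hsv[...,i].astype(int) for i in range(3)]
ap=np.zeros(H.shape,bool);ap[170:262,212:296]=1
m=ap&(V<100)&(S<120)
m=cv2.morphologyEx(m.astype(np.uint8),cv2.MORPH_OPEN,np.ones((5,5)))
for c in blobs(m,800):
    c=c.reshape(-1,2)
    P=onz('scene',c,12)[:,:2]
    h=cv2.convexHull(P.astype(np.float32)).reshape(-1,2)
    print(np.round(cv2.approxPolyDP(h,6,True).reshape(-1,2)))
    # front edge: fit line
cv2.imwrite('pics/m.png',cv2.resize(m[160:310,200:350]*255,None,fx=3,fy=3))
px=lambda x,y:(200+(x+.5)/4-.5,160+(y+.5)/4-.5)
pts=[(px(237,438),82,(-19,-200)),(px(464,512),82,(131,-200)),(px(571,112),80,(137,115)),(px(167,57),12,(-179,120)),(px(60,323),12,(-179,-120))]
W=np.array([onz('scene',[p],z)[0,:2] for p,z,_ in pts]);L=np.array([l for *_,l in pts],float)
print(W)
Wc=W-W.mean(0);Lc=L-L.mean(0)
Hm=Lc.T@Wc;yaw=np.arctan2(Hm[0,1]-Hm[1,0],Hm[0,0]+Hm[1,1])
R=np.array([[np.cos(yaw),-np.sin(yaw)],[np.sin(yaw),np.cos(yaw)]]);t=W.mean(0)-R@L.mean(0)
print('pen',t,yaw,'\n',W-(L@R.T+t))
E
```

```text
[[566. 225.]
 [538. 226.]
 [515. 163.]
 [501.  83.]
 [513.  30.]
 [545.  27.]
 [577.  85.]
 [574. 197.]]
[[515. 234.]
 [452. 246.]
 [428. 240.]
 [390.  43.]
 [392.  14.]
 [436.   9.]
 [528. 203.]]
[[ 527.69210412  -82.75676364]
 [ 676.85466351 -117.7685089 ]
 [ 733.6799675   189.11684392]
 [ 427.04283061  251.99762415]
 [ 384.12903474   18.59957084]]
pen [581.51592064 104.02387034] -0.17968805536959787 
 [[ 0.61480582  6.60353392]
 [ 2.19244137 -1.59981234]
 [-3.18328948 -3.57046361]
 [ 0.19819988 -2.0855414 ]
 [ 0.1778424   0.65228343]]
```

View pics/m.png

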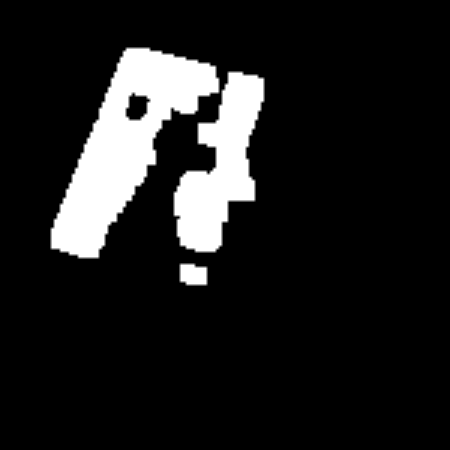

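```bash
cat >> h.py <<'E'
def plan(target,yaw,n=None,step=28,start=None):
    """print rows (tool shift cm, turn)"""
    s=manip.read_state();p=np.array(s['eef_pos']);y=s['eef_rot'][2]
    if start is not None:p,y=np.array(start[:3],float),start[3]
    d=np.array(target,float)-p;dy=(yaw-y+np.pi)%(2*np.pi)-np.pi
    if n is None:n=int(max(np.ceil(np.linalg.norm(d)/step),np.ceil(abs(dy)/0.11),1))
    print('state',np.round(p,1),round(y,3),'d',np.round(d,1),'dyaw',round(dy,3),'n',n)
    tilt=s['eef_rot'][:2]
    for i in range(n):
        a=y+dy*i/n
        X=np.array([np.cos(a),np.sin(a),0]);Y=np.array([np.sin(a),-np.cos(a),0])
        v=d/n/10
        print([round(float(v@X),2),round(float(v@Y),2),round(float(-v[2]),2)],round(-dy/n,4))
def st():
    s=manip.read_state();print(round(s['clock'],2),np.round(s['eef_pos'],1),np.round(s['eef_rot'],3),np.round(s['wrist_force'],1),np.round(s['finger_gap'],1))
    return s
def pen2w(L,t,yaw):
    c,s_=np.cos(yaw),np.sin(yaw);return np.array(L)@np.array([[c,s_],[-s_,c]])+t
E
python3 -c "
from h import *
plan([465,-254,200],0.414,n=15)"
```

```text
state [ 230.1 -499.3  205. ] -1.139 d [234.9 245.3  -5. ] dyaw 1.553 n 15
[-0.83, -2.11, 0.03] -0.1035
[-0.61, -2.18, 0.03] -0.1035
[-0.38, -2.23, 0.03] -0.1035
[-0.15, -2.26, 0.03] -0.1035
[0.09, -2.26, 0.03] -0.1035
[0.32, -2.24, 0.03] -0.1035
[0.55, -2.2, 0.03] -0.1035
[0.78, -2.13, 0.03] -0.1035
[0.99, -2.04, 0.03] -0.1035
[1.2, -1.92, 0.03] -0.1035
[1.39, -1.79, 0.03] -0.1035
[1.57, -1.64, 0.03] -0.1035
[1.73, -1.47, 0.03] -0.1035
[1.87, -1.28, 0.03] -0.1035
[1.99, -1.08, 0.03] -0.1035
```

Emit:
{"fn": "arm_command", "kwargs": {
  "steps": [
    [1,[-0.8,-2.1,0],-0.104],
    [1,[-0.6,-2.2,0],-0.104],
    [1,[-0.4,-2.2,0],-0.104],
    [1,[-0.15,-2.3,0],-0.104],
    [1,[0.1,-2.3,0],-0.104]
  ],
  "force": 30
}}

```text
clock: 0.57
eef_pos: [309.4, -416.5, 205.2]
eef_rot: [-3.141, 0.0, -0.614]
wrist_force: [-0.7, -1.6, 0.4]
finger_gap: 93.7
```

Emit:
{"fn": "arm_command", "kwargs": {
  "steps": [
    [1,[0.3,-2.2,0],-0.104],
    [1,[0.55,-2.2,0],-0.104],
    [1,[0.8,-2.1,0],-0.104],
    [1,[1,-2,0],-0.104],
    [1,[1.2,-1.9,0],-0.104]
  ]
}}

```text
clock: 0.98
eef_pos: [387.2, -335.6, 205.3]
eef_rot: [-3.141, 0.0, -0.094]
wrist_force: [0.2, 0.2, -0.4]
finger_gap: 93.7
```

Emit:
{"fn": "arm_command", "kwargs": {
  "steps": [
    [1,[1.4,-1.8,0],-0.104],
    [1,[1.6,-1.6,0],-0.104],
    [1,[1.7,-1.5,0],-0.104],
    [1,[1.9,-1.3,0],-0.104],
    [1,[2,-1.1,0],-0.104]
  ]
}}

```text
clock: 1.4
eef_pos: [465.5, -252.8, 205.3]
eef_rot: [-3.141, 0.0, 0.426]
wrist_force: [0.5, -0.0, -0.5]
finger_gap: 93.9
```

```bash
python3 - <<'E'
from h import *
s=st()
im,d=manip.camera('wrist');cv2.imwrite('pics/w1.png',im[:,:,::-1]);np.savez('w1.npz',im=im,d=d)
hsv=cv2.cvtColor(im,cv2.COLOR_RGB2HSV);H,S,V=[hsv[...,i].astype(int) for i in range(3)]
for c in blobs((S>140)&(V<190)&(H<12),3000):
    P=onz('wrist',c.reshape(-1,2),22,s);r=rect(P);print('block',cv2.contourArea(c),r,cv2.boxPoints(r))
E
```

```text
1.4 [ 465.5 -252.8  205.3] [-3.141  0.     0.426] [ 0.5 -0.  -0.5] 93.9
block 6249.5 ((462.7781982421875, -250.29083251953125), (43.44589614868164, 151.10894775390625), 23.911029815673828) [[ 412.29602 -190.02544]
 [ 473.54315 -328.1656 ]
 [ 513.2604  -310.5562 ]
 [ 452.01324 -172.41608]]
```

View pics/w1.png

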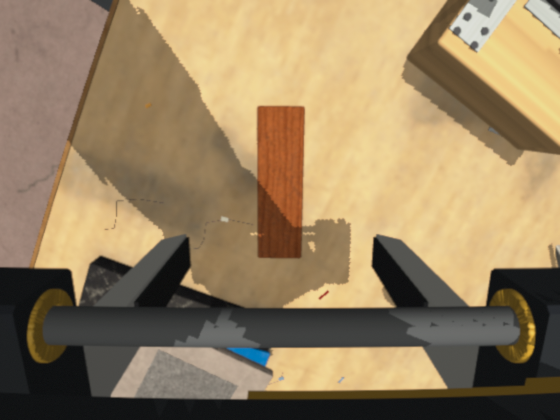

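```bash
python3 - <<'E'
from h import *
d=np.load('w1.npz')['d'];s=manip.read_state()
c=manip.calibration('wrist');T=c['tool_from_camera'];R=rot(s['eef_rot'])
for u,v in [(280,130),(280,180),(280,240),(262,150),(300,150),(240,150),(330,150),(400,250)]:
    o,r=rays('wrist',[(u,v)],s);print(u,v,np.round(o+r[0]*d[v,u],1))
print(d[180,250:315:1].round(0))
plan([462.8,-250.3,80],0.417)
E
```

```text
280 130 [ 442.3 -199.    22.6]
280 180 [ 463.  -243.5   21.1]
280 240 [ 489.3 -300.1   22.3]
262 150 [ 434.4 -223.9   21.6]
300 150 [ 468.1 -208.2   22.5]
240 150 [ 4.134e+02 -2.355e+02  1.000e-01]
330 150 [ 498.2 -196.1   -0.5]
400 250 [ 511.5 -219.2  229.7]
[389. 388. 389. 390. 389. 389. 389. 367. 365. 366. 365. 367.   0. 367.
 366. 366. 366. 365. 366. 365. 366. 366. 366. 365. 367. 367. 366. 366.
 366. 366. 367. 367. 367. 368. 366. 367. 367. 366. 366. 366. 366. 365.
 366. 366. 366. 367. 366. 366. 368. 366. 366. 366. 369. 390. 388. 388.
 389. 389. 390. 389. 391. 389. 389. 388. 389.]
state [ 467.4 -250.5  205.2] 0.436 d [  -4.6    0.2 -125.2] dyaw -0.019 n 5
[-0.08, -0.04, 2.5] 0.0038
[-0.08, -0.04, 2.5] 0.0038
[-0.08, -0.04, 2.5] 0.0038
[-0.08, -0.04, 2.5] 0.0038
[-0.08, -0.04, 2.5] 0.0038
```

Emit:
{"fn": "arm_command", "kwargs": {
  "steps": [
    [1,[-0.1,0,2.5],0.01],
    [1,[0,0,2.5],0.01],
    [1,[0,0,1.5],0],
    [1,[0,0,0],0],
    [1,[0,0,0],0]
  ]
}}

```text
clock: 1.87
eef_pos: [463.8, -254.2, 140.4]
eef_rot: [-3.141, 0.001, 0.401]
wrist_force: [-0.3, -0.8, 0.7]
finger_gap: 94.2
```

```bash
python3 - <<'E'
from h import *
s=st()
im,d=manip.camera('wrist');cv2.imwrite('pics/w2.png',im[:,:,::-1])
hsv=cv2.cvtColor(im,cv2.COLOR_RGB2HSV);H,S,V=[hsv[...,i].astype(int) for i in range(3)]
for c in blobs((S>130)&(V<200)&(H<12),3000):
    P=onz('wrist',c.reshape(-1,2),22,s);r=rect(P);print('block',cv2.contourArea(c),r,cv2.boxPoints(r))
plan([*r[0],60],np.radians(r[2]))
E
```

```text
1.87 [ 463.8 -254.2  140.4] [-3.141e+00  1.000e-03  4.010e-01] [-0.3 -0.8  0.7] 94.2
block 9221.0 ((462.7068176269531, -250.59835815429688), (43.5636100769043, 152.33692932128906), 23.91432762145996) [[ 411.9185  -189.79845]
 [ 473.67136 -329.05765]
 [ 513.4951  -311.39825]
 [ 451.74228 -172.13907]]
state [ 464.2 -254.5  141.3] 0.401 d [ -1.5   3.9 -81.3] dyaw 0.017 n 3
[0.0, -0.14, 2.71] -0.0056
[0.0, -0.14, 2.71] -0.0056
[0.01, -0.14, 2.71] -0.0056
```

View pics/w2.png

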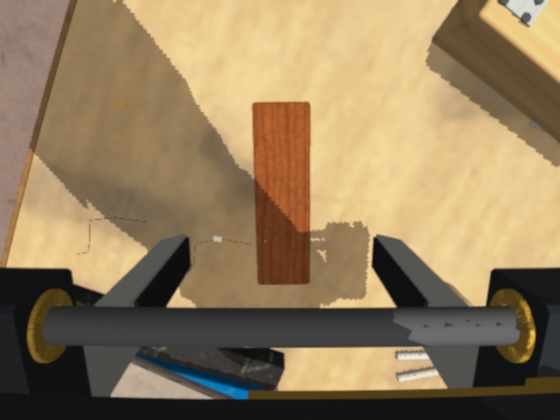

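Emit:
{"fn": "arm_command", "kwargs": {
  "steps": [
    [1,[0,-0.2,2.7],-0.008],
    [1,[0,-0.2,2.7],-0.008],
    [1,[0,0,2.7],0],
    [1,[0,0,2.0],0],
    [1,[0,0,0],0]
  ]
}}

```text
clock: 2.33
eef_pos: [461.4, -250.0, 37.3]
eef_rot: [-3.139, 0.002, 0.417]
wrist_force: [0.1, 0.5, 0.5]
finger_gap: 93.8
```

```bash
python3 - <<'E'
from h import *
plan([462.7,-250.5,10],0.417)
E
```

```text
state [ 461.4 -250.    37.3] 0.417 d [  1.3  -0.5 -27.3] dyaw 0.0 n 1
[0.1, 0.1, 2.73] -0.0003
```

Emit:
{"fn": "arm_command", "kwargs": {
  "steps": [
    [1,[0.1,0.1,1.4],0],
    [1,[0,0,1.2],0],
    [1,[0,0,0],0],
    [0,[0,0,0],0],
    [0,[0,0,0],0]
  ],
  "force": 35
}}

```text
clock: 2.75
eef_pos: [464.2, -251.3, 14.6]
eef_rot: [3.14, -0.001, 0.417]
wrist_force: [0.6, -0.3, -0.4]
finger_gap: 84.2
```

Emit:
{"fn": "arm_command", "kwargs": {
  "steps": [
    [0,[0,0,0],0],
    [0,[0,0,0],0],
    [0,[0,0,0],0],
    [0,[0,0,0],0],
    [0,[0,0,0],0]
  ]
}}

```text
clock: 3.17
eef_pos: [463.8, -251.0, 13.6]
eef_rot: [3.141, -0.0, 0.417]
wrist_force: [0.5, -0.8, -0.2]
finger_gap: 50.5
```

Emit:
{"fn": "arm_command", "kwargs": {
  "steps": [
    [0.6,[0,0,0.4],0],
    [0.6,[0,0,0],0],
    [0,[0,0,0],0],
    [0,[0,0,0],0],
    [0,[0,0,0],0]
  ]
}}

```text
clock: 3.58
eef_pos: [463.7, -251.0, 9.4]
eef_rot: [-3.141, 0.0, 0.417]
wrist_force: [0.2, -0.6, -1.9]
finger_gap: 45.7
```

Emit:
{"fn": "arm_command", "kwargs": {
  "steps": [
    [0,[0,0,0],0],
    [0,[0,0,0],0],
    [0,[0,0,0],0],
    [0,[0,0,0],0]
  ]
}}

```text
clock: 3.92
eef_pos: [463.7, -251.0, 9.4]
eef_rot: [-3.142, 0.0, 0.417]
wrist_force: [-0.8, -1.1, -1.7]
finger_gap: 45.8
```

Emit:
{"fn": "arm_command", "kwargs": {
  "steps": [
    [0,[0,0,-1.5],0],
    [0,[0,0,-2],-0.108],
    [0,[0,0,-2],-0.108],
    [0,[0,0,-2],-0.108],
    [0,[0,0,-2],-0.108]
  ]
}}

```text
clock: 4.33
eef_pos: [463.6, -250.9, 105.4]
eef_rot: [-3.141, 0.0, 0.854]
wrist_force: [-0.1, -0.9, -0.3]
finger_gap: 45.4
```

Emit:
{"fn": "arm_command", "kwargs": {
  "steps": [
    [0,[0,0,-2],-0.108],
    [0,[0,0,-2],-0.108],
    [0,[0,0,-1.5],-0.108],
    [0,[0,0,-0.5],-0.108],
    [0,[0,0,0],-0.11]
  ]
}}

```text
clock: 4.75
eef_pos: [464.2, -251.3, 166.1]
eef_rot: [3.139, 0.001, 1.396]
wrist_force: [-1.2, -0.8, -1.1]
finger_gap: 45.6
```

Emit:
{"fn": "arm_command", "kwargs": {
  "steps": [
    [0,[0,0,0],0]
  ]
}}

```text
clock: 4.83
eef_pos: [463.8, -251.1, 164.9]
eef_rot: [3.141, 0.0, 1.396]
wrist_force: [-0.1, 0.3, -1.1]
finger_gap: 45.6
```

```bash
python3 - <<'E'
from h import *
t=np.array([581.5,104]);y=-.18
tg=pen2w([-107,98],t,y);print(tg, pen2w([-107,-110],t,y))
plan([*tg,160],y+np.pi/2)
im,d=manip.camera('scene');cv2.imwrite('pics/s2.png',im[:,:,::-1])
E
```

```text
[493.77362307 219.57284625] [456.53547179  14.93335815]
state [ 463.8 -251.1  164.9] 1.396 d [ 30.  470.6  -4.9] dyaw -0.005 n 17
[2.76, -0.31, 0.03] 0.0003
[2.76, -0.31, 0.03] 0.0003
[2.76, -0.31, 0.03] 0.0003
[2.76, -0.31, 0.03] 0.0003
[2.76, -0.31, 0.03] 0.0003
[2.76, -0.31, 0.03] 0.0003
[2.76, -0.31, 0.03] 0.0003
[2.76, -0.31, 0.03] 0.0003
[2.76, -0.31, 0.03] 0.0003
[2.76, -0.32, 0.03] 0.0003
[2.76, -0.32, 0.03] 0.0003
[2.76, -0.32, 0.03] 0.0003
[2.76, -0.32, 0.03] 0.0003
[2.76, -0.32, 0.03] 0.0003
[2.76, -0.32, 0.03] 0.0003
[2.76, -0.32, 0.03] 0.0003
[2.76, -0.32, 0.03] 0.0003
```

View pics/s2.png

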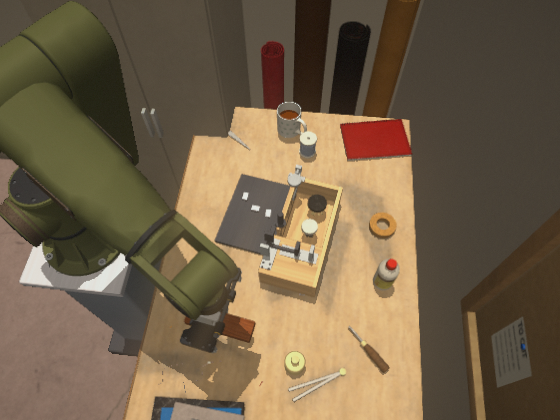

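Block held and aligned (scene, about (230,325)). I'll carry it high across to the +y side of the apron.

Emit:
{"fn": "arm_command", "kwargs": {
  "steps": [
    [0,[2.0,-0.3,0],0],
    [0,[2.8,-0.3,0],0],
    [0,[2.8,-0.3,0],0],
    [0,[2.8,-0.3,0],0],
    [0,[2.8,-0.3,0],0]
  ]
}}

```text
clock: 5.3
eef_pos: [472.3, -117.2, 164.1]
eef_rot: [-3.141, -0.0, 1.386]
wrist_force: [0.1, 1.0, -1.5]
finger_gap: 45.6
```

Emit:
{"fn": "arm_command", "kwargs": {
  "steps": [
    [0,[2.8,-0.3,0],0],
    [0,[2.8,-0.3,0],0],
    [0,[2.8,-0.3,0],0],
    [0,[2.8,-0.3,0],0],
    [0,[2.8,-0.3,0],0]
  ]
}}

```text
clock: 5.72
eef_pos: [482.6, 23.3, 164.2]
eef_rot: [-3.141, 0.0, 1.386]
wrist_force: [0.7, 0.1, -2.2]
finger_gap: 45.8
```

Emit:
{"fn": "arm_command", "kwargs": {
  "steps": [
    [0,[2.8,-0.3,0],0],
    [0,[2.8,-0.3,0],0],
    [0,[2.8,-0.3,0],0],
    [0,[2.8,-0.3,0],0],
    [0,[2.8,-0.3,0],0]
  ]
}}

```text
clock: 6.13
eef_pos: [492.8, 163.8, 164.1]
eef_rot: [-3.141, 0.0, 1.386]
wrist_force: [-0.3, -0.0, -0.1]
finger_gap: 45.5
```

Emit:
{"fn": "arm_command", "kwargs": {
  "steps": [
    [0,[2.8,-0.3,0],0],
    [0,[2.5,-0.3,0],0],
    [0,[0,0,0],0],
    [0,[0,0,0],0]
  ]
}}

```text
clock: 6.47
eef_pos: [496.3, 216.4, 163.8]
eef_rot: [-3.141, 0.001, 1.39]
wrist_force: [-0.2, -0.6, -1.5]
finger_gap: 45.6
```

```bash
python3 - <<'E'
from h import *
s=st()
im,d=manip.camera('wrist');cv2.imwrite('pics/w3.png',im[:,:,::-1]);np.savez('w3.npz',im=im,d=d,p=s['eef_pos'],r=s['eef_rot'])
im,d=manip.camera('side');cv2.imwrite('pics/d3.png',im[:,:,::-1])
E
```

```text
6.47 [496.3 216.4 163.8] [-3.141e+00  1.000e-03  1.390e+00] [-0.2 -0.6 -1.5] 45.6
```

View pics/w3.png

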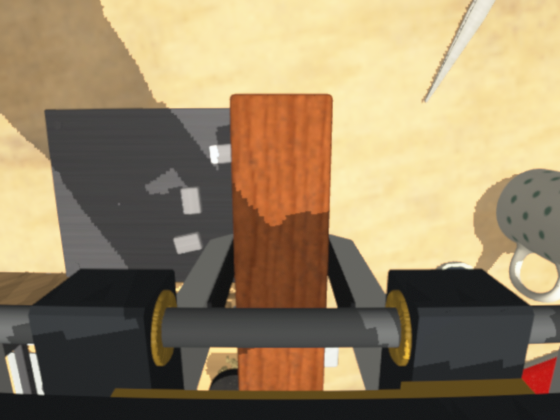

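View pics/d3.png

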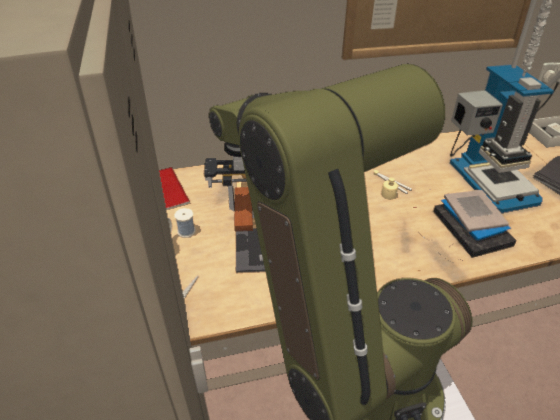

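```bash
python3 - <<'E'
from h import *
z=np.load('w3.npz');s=dict(eef_pos=z['p'],eef_rot=z['r']);im=z['im']
t=np.array([581.5,104]);y=-.18
def topen(w):
    d=np.array(w)[:,:2]-t;c,q=np.cos(y),np.sin(y);return np.c_[c*d[:,0]+q*d[:,1],-q*d[:,0]+c*d[:,1]]
for p,h in [((46,111),12),((66,268),12),((220,154),20),((191,201),20),((187,243),20),((498,205),60),((455,265),70)]:
    w=onz('wrist',[p],h,s);print(p,np.round(w[0],1),np.round(topen(w)[0],1))
e=[onz('wrist',[p],12,s)[0] for p in [(46,111),(220,108)]];d=e[1]-e[0];print('front edge yaw',np.arctan2(-d[0],d[1]))
E
```

```text
(46, 111) [383.2  23.5  12. ] [-180.7 -114.7]
(66, 268) [530.3  -4.5  12. ] [ -30.9 -115.9]
(220, 154) [449.5 170.9  20. ] [-141.8   42.2]
(191, 201) [485.9 136.   20. ] [-99.8  14.4]
(187, 243) [524.  122.9  20. ] [-60.    8.3]
(498, 205) [526.5 388.5  60. ] [-105.  270.]
(455, 265) [566.6 345.6  70. ] [-58. 235.]
front edge yaw -0.17651678088332542
```

Emit:
{"fn": "arm_command", "kwargs": {
  "steps": [
    [0,[0,0,2.0],0],
    [0,[0,0,2.8],0],
    [0,[0,0,2.8],0],
    [0,[0,0,2.4],0],
    [0,[0,0,2.0],0]
  ]
}}

```text
clock: 6.98
eef_pos: [498.1, 214.5, 45.0]
eef_rot: [3.138, -0.001, 1.388]
wrist_force: [-2.8, -5.7, 51.4]
finger_gap: 45.6
```

Emit:
{"fn": "arm_command", "kwargs": {
  "steps": [
    [0,[0,0,1.0],0],
    [0,[0,0,0.5],0],
    [0,[0,0,0],0],
    [0,[0,0,0],0]
  ]
}}

```text
clock: 7.32
eef_pos: [496.9, 214.7, 29.6]
eef_rot: [-3.141, 0.0, 1.389]
wrist_force: [-0.3, 0.2, -1.2]
finger_gap: 45.7
```

```bash
python3 - <<'E'
from h import *
s=st()
for n in ['wrist','scene','side']:
    im,d=manip.camera(n);cv2.imwrite(f'pics/{n}4.png',(im if n=='wrist' else cv2.resize(im[110:310,180:380],None,fx=3,fy=3))[:,:,::-1]);np.savez(f'{n}4.npz',im=im,d=d)
E
```

```text
7.32 [496.9 214.7  29.6] [-3.141  0.     1.389] [-0.3  0.2 -1.2] 45.7
```

View pics/wrist4.png

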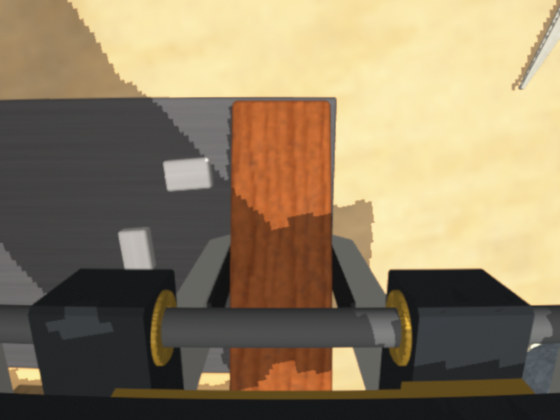

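View pics/scene4.png

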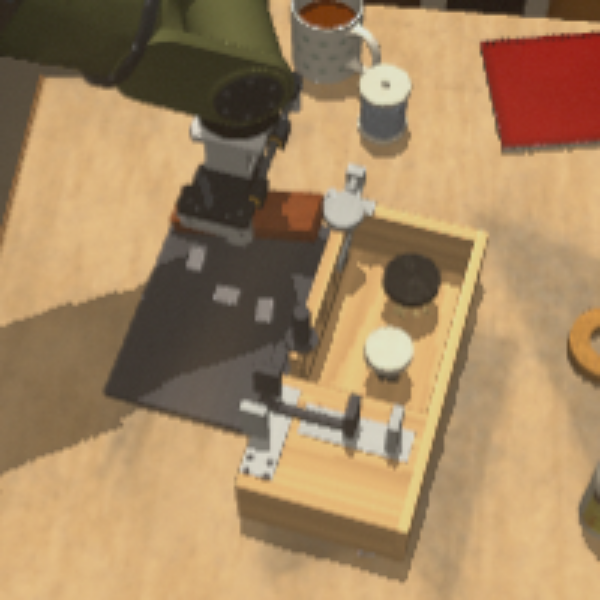

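View pics/side4.png

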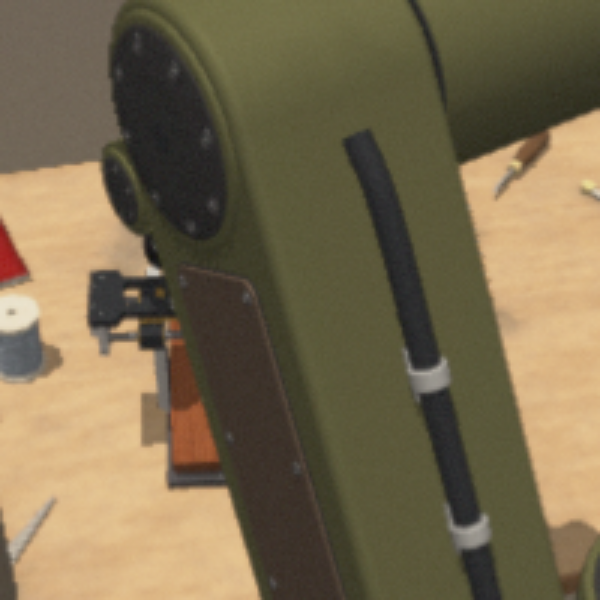

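```bash
python3 - <<'E'
from h import *
for f in ['w3.npz','wrist4.npz']:
    z=np.load(f);d=z['d'];c=manip.calibration('wrist');T=c['tool_from_camera']
    K=np.array([[c['fx'],0,c['cx']],[0,c['fy'],c['cy']],[0,0,1]])
    for v in [104,115,150,190,225,270]:
        us=np.arange(250,315)
        p=cv2.undistortPoints(np.c_[us,us*0+v].astype(float).reshape(-1,1,2),K,np.array(c['distortion'])).reshape(-1,2)
        dd=d[v,us].astype(float);X=np.c_[p*dd[:,None],dd]@T[:3,:3].T+T[:3,3];print(f,v,np.round(np.median(X[dd>0],0),1))
E
```

```text
w3.npz 104 [  0.7 -73.2 -13. ]
w3.npz 115 [  0.7 -68.5 -13.1]
w3.npz 150 [  0.7 -53.2 -13.2]
w3.npz 190 [  0.7 -34.9 -12.9]
w3.npz 225 [  0.7 -18.1 -12.8]
w3.npz 270 [  0.8   4.5 -12.9]
wrist4.npz 104 [  0.7 -73.5  -4.5]
wrist4.npz 115 [  0.7 -68.6  -6.3]
wrist4.npz 150 [  0.5 -53.  -11. ]
wrist4.npz 190 [  0.7 -35.5 -16.2]
wrist4.npz 225 [  0.7 -20.5 -20.9]
wrist4.npz 270 [  0.5  -1.3 -26.8]
```

The depth check shows that the block's far end clipped the hinge cap on the way down and it tilted about 17° in the jaws. I'll back off, rise, set it flat on the free bench, re-grip, and come in further from the hinge.

Emit:
{"fn": "arm_command", "kwargs": {
  "steps": [
    [0,[0,-1.0,-0.3],0],
    [0,[0,-1.0,-0.5],0],
    [0,[0,0,-2],0],
    [0,[0,0,-2.5],0],
    [0,[0,0,-2.5],0]
  ]
}}

```text
clock: 7.88
eef_pos: [475.6, 219.3, 108.6]
eef_rot: [-3.141, 0.001, 1.392]
wrist_force: [0.5, 1.1, -0.7]
finger_gap: 45.7
```

Emit:
{"fn": "arm_command", "kwargs": {
  "steps": [
    [0,[0,0,-2.5],0],
    [0,[0,0,-2.5],0],
    [0,[0,0,-1],0],
    [0,[0,0,0],0],
    [0,[0,0,0],0]
  ]
}}

```text
clock: 8.3
eef_pos: [476.4, 219.2, 166.8]
eef_rot: [-3.141, 0.0, 1.391]
wrist_force: [-0.2, 0.8, -1.9]
finger_gap: 45.7
```

```bash
python3 - <<'E'
from h import *
st()
tg=pen2w([-120,-190],np.array([581.5,104]),-.18);plan([*tg,165],1.391,step=31)
E
```

```text
8.3 [476.4 219.2 166.8] [-3.141  0.     1.391] [-0.2  0.8 -1.9] 45.7
state [476.4 219.2 166.8] 1.391 d [ -47.  -280.7   -1.8] dyaw -0.0 n 10
[-2.85, 0.04, 0.02] 0.0
[-2.85, 0.04, 0.02] 0.0
[-2.85, 0.04, 0.02] 0.0
[-2.85, 0.04, 0.02] 0.0
[-2.85, 0.04, 0.02] 0.0
[-2.85, 0.04, 0.02] 0.0
[-2.85, 0.04, 0.02] 0.0
[-2.85, 0.04, 0.02] 0.0
[-2.85, 0.04, 0.02] 0.0
[-2.85, 0.04, 0.02] 0.0
```

Emit:
{"fn": "arm_command", "kwargs": {
  "steps": [
    [0,[-2.0,0,0],0],
    [0,[-2.8,0,0],0],
    [0,[-2.8,0,0],0],
    [0,[-2.8,0,0],0],
    [0,[-2.8,0,0],0]
  ]
}}

```text
clock: 8.72
eef_pos: [452.0, 88.2, 165.5]
eef_rot: [-3.139, 0.001, 1.391]
wrist_force: [0.3, 0.6, -1.8]
finger_gap: 45.5
```

Emit:
{"fn": "arm_command", "kwargs": {
  "steps": [
    [0,[-2.8,0,0],0],
    [0,[-2.8,0,0],0],
    [0,[-2.8,0,0],0],
    [0,[-2.8,0,0],0],
    [0,[-2.8,0,0],0]
  ]
}}

```text
clock: 9.13
eef_pos: [427.0, -49.4, 165.7]
eef_rot: [-3.139, -0.0, 1.391]
wrist_force: [0.5, 0.0, -0.6]
finger_gap: 46.1
```

Emit:
{"fn": "arm_command", "kwargs": {
  "steps": [
    [0,[-1.0,0,0],0],
    [0,[0,0,2],0],
    [0,[0,0,2.5],0],
    [0,[0,0,2.5],0],
    [0,[0,0,2.5],0]
  ]
}}

```text
clock: 9.55
eef_pos: [425.7, -57.7, 70.2]
eef_rot: [-3.14, -0.0, 1.391]
wrist_force: [1.8, 0.3, -2.1]
finger_gap: 45.7
```

Emit:
{"fn": "arm_command", "kwargs": {
  "steps": [
    [0,[0,0,1.5],0],
    [0,[0,0,1],0],
    [0,[0,0,0],0],
    [0,[0,0,0],0]
  ]
}}

```text
clock: 9.88
eef_pos: [426.4, -58.0, 47.2]
eef_rot: [-3.14, -0.0, 1.391]
wrist_force: [-0.0, 0.2, -1.3]
finger_gap: 45.4
```

Emit:
{"fn": "arm_command", "kwargs": {
  "steps": [
    [0,[0,0,0],0],
    [0,[0,0,1],0],
    [0,[0,0,1],0],
    [0,[0,0,0.8],0],
    [0,[0,0,0.6],0]
  ],
  "force": 5
}}

```text
clock: 10.3
eef_pos: [426.3, -58.2, 12.3]
eef_rot: [-3.141, -0.0, 1.391]
wrist_force: [1.0, -0.6, -0.9]
finger_gap: 45.9
```

Emit:
{"fn": "arm_command", "kwargs": {
  "steps": [
    [0,[0,0,0.3],0],
    [0,[0,0,0],0],
    [0,[0,0,0],0]
  ]
}}

```text
clock: 10.55
eef_pos: [426.5, -58.3, 10.3]
eef_rot: [-3.141, -0.0, 1.391]
wrist_force: [0.1, 0.3, -0.9]
finger_gap: 46.1
```

Emit:
{"fn": "arm_command", "kwargs": {
  "steps": [
    [0.8,[0,0,0],0],
    [0.8,[0,0,0],0],
    [0.8,[0,0,0],0],
    [0.8,[0,0,0],0],
    [0.8,[0,0,0],0]
  ]
}}

```text
clock: 10.97
eef_pos: [426.7, -58.3, 10.6]
eef_rot: [3.141, 0.0, 1.391]
wrist_force: [0.0, -0.2, 0.1]
finger_gap: 73.9
```

```bash
python3 - <<'E'
from h import *
s=st()
im,d=manip.camera('wrist');cv2.imwrite('pics/w5.png',im[:,:,::-1])
c=manip.calibration('wrist');T=c['tool_from_camera'];K=np.array([[c['fx'],0,c['cx']],[0,c['fy'],c['cy']],[0,0,1]])
hsv=cv2.cvtColor(im,cv2.COLOR_RGB2HSV);H,S,V=[hsv[...,i].astype(int) for i in range(3)]
b=max(blobs((S>130)&(V<200)&(H<12),3000),key=cv2.contourArea)
x,y,w,h=cv2.boundingRect(b);print(x,y,w,h)
for v in [y+8,150,190,225,270]:
    us=np.arange(260,305)
    p=cv2.undistortPoints(np.c_[us,us*0+v].astype(float).reshape(-1,1,2),K,np.array(c['distortion'])).reshape(-1,2)
    dd=d[v,us].astype(float);X=np.c_[p*dd[:,None],dd]@T[:3,:3].T+T[:3,3];print(v,np.round(np.median(X[dd>0],0),1))
print(onz('wrist',[(x,y+1),(x+w,y+1)],22,s))
E
```

```text
10.97 [426.7 -58.3  10.6] [3.141 0.    1.391] [ 0.  -0.2  0.1] 73.9
231 105 100 204
113 [  0.7 -69.4 -11.5]
150 [  0.7 -53.  -11.7]
190 [  0.7 -34.7 -11.7]
225 [  0.7 -17.8 -11.7]
270 [  0.8   5.  -11.8]
[[351.53471835 -66.87130611  22.        ]
 [359.4456234  -23.30898014  22.        ]]
```

View pics/w5.png

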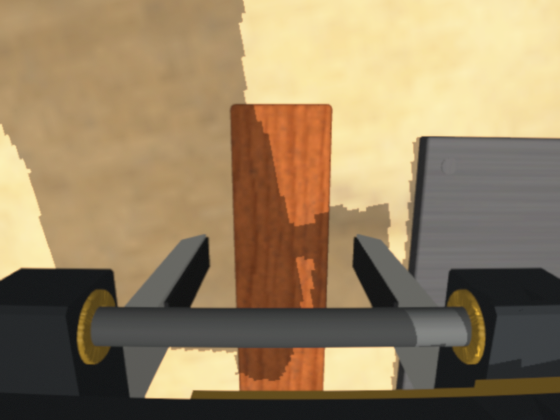

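Emit:
{"fn": "arm_command", "kwargs": {
  "steps": [
    [0.8,[0,0.4,0.1],0],
    [0.8,[0,0,0],0],
    [0,[0,0,0],0],
    [0,[0,0,0],0],
    [0,[0,0,0],0]
  ],
  "force": 45
}}

```text
clock: 11.43
eef_pos: [430.5, -59.0, 9.4]
eef_rot: [-3.141, -0.0, 1.391]
wrist_force: [1.3, -0.1, -0.5]
finger_gap: 58.8
```

Emit:
{"fn": "arm_command", "kwargs": {
  "steps": [
    [0,[0,0,0],0],
    [0,[0,0,0],0],
    [0,[0,0,0],0],
    [0,[0,0,0],0],
    [0,[0,0,0],0]
  ]
}}

```text
clock: 11.85
eef_pos: [430.5, -59.0, 9.5]
eef_rot: [-3.142, -0.0, 1.391]
wrist_force: [-0.8, -0.0, 0.9]
finger_gap: 45.5
```

```bash
python3 - <<'E'
from h import *
st()
t=np.array([581.5,104]);y=-.18
def topen(w):
    d=np.array(w)[:,:2]-t;c,q=np.cos(y),np.sin(y);return np.c_[c*d[:,0]+q*d[:,1],-q*d[:,0]+c*d[:,1]]
z=np.load('scene0.npz');d=z['d']
print(d[170:186,286:304].round(0)[::2,::2])
o,r=rays('scene',[(294,179),(288,179),(300,180),(294,174),(294,185),(280,217)])
for (u,v),q in zip([(294,179),(288,179),(300,180),(294,174),(294,185),(280,217)],r):
    w=o+q*d[v,u];print(u,v,np.round(w,1),topen([w]).round(1))
E
```

```text
11.85 [430.5 -59.    9.5] [-3.142 -0.     1.391] [-0.8 -0.   0.9] 45.5
[[1410. 1411. 1412. 1410. 1412. 1286. 1288. 1288. 1414.]
 [1410. 1409. 1404. 1413. 1406. 1278. 1280. 1298. 1404.]
 [1404. 1401. 1277. 1272. 1276. 1273. 1296. 1301. 1403.]
 [1403. 1304. 1271. 1272. 1275. 1270. 1275. 1301. 1399.]
 [1400. 1268. 1271. 1270. 1268. 1267. 1268. 1266. 1296.]
 [1391. 1264. 1267. 1263. 1266. 1273. 1271. 1266. 1290.]
 [1383. 1263. 1262. 1263. 1262. 1260. 1264. 1265. 1294.]
 [1385. 1270. 1258. 1261. 1259. 1259. 1259. 1272. 1302.]]
294 179 [594.3 190.7 101.3] [[-3.  87.6]]
288 179 [577.4 188.2 102.5] [[-19.1  82.1]]
300 180 [611.5 187.7 103.3] [[14.5 87.7]]
294 174 [592.8 206.4 103.2] [[ -7.2 102.7]]
294 185 [596.1 170.2 101.9] [[ 2.5 67.7]]
280 217 [569.8  44.  140. ] [[ -0.8 -61.1]]
```

Emit:
{"fn": "arm_command", "kwargs": {
  "steps": [
    [0,[0,0,-2.0],0],
    [0,[0,0,-3],0],
    [0,[0,0,-3],0],
    [0,[0,0,-3],0],
    [0,[0,0,-3],0]
  ]
}}

```text
clock: 12.27
eef_pos: [430.1, -58.9, 150.8]
eef_rot: [-3.141, 0.0, 1.391]
wrist_force: [0.2, 0.2, -1.7]
finger_gap: 45.4
```

Emit:
{"fn": "arm_command", "kwargs": {
  "steps": [
    [0,[0,0,-1.5],0],
    [0,[2.4,0.1,0],0],
    [0,[2.8,0.1,0],0],
    [0,[2.8,0.1,0],0],
    [0,[2.8,0.1,0],0]
  ]
}}

```text
clock: 12.68
eef_pos: [453.8, 47.7, 164.5]
eef_rot: [3.142, -0.0, 1.39]
wrist_force: [0.5, -0.7, -0.9]
finger_gap: 45.3
```

Emit:
{"fn": "arm_command", "kwargs": {
  "steps": [
    [0,[2.8,0.1,0],0],
    [0,[2.8,0.1,0],0],
    [0,[2.8,0.1,0],0],
    [0,[2.8,0,0],0],
    [0,[2.8,0,0],0]
  ]
}}

```text
clock: 13.1
eef_pos: [481.7, 185.1, 164.2]
eef_rot: [-3.141, 0.0, 1.391]
wrist_force: [-0.5, 0.2, -0.8]
finger_gap: 45.6
```

Emit:
{"fn": "arm_command", "kwargs": {
  "steps": [
    [0,[2.6,0,0],0],
    [0,[0.5,0,0],0],
    [0,[0,0,0],0],
    [0,[0,0,0],0]
  ]
}}

```text
clock: 13.43
eef_pos: [487.0, 213.8, 164.1]
eef_rot: [-3.141, 0.001, 1.391]
wrist_force: [-0.4, -0.4, -1.5]
finger_gap: 45.6
```

```bash
python3 - <<'E'
from h import *
s=st();plan([487.3,217.7,100],1.391)
im,d=manip.camera('wrist');cv2.imwrite('pics/w6.png',im[:,:,::-1])
print(d[115,280],d[225,280])
E
```

```text
13.43 [487.  213.8 164.1] [-3.141e+00  1.000e-03  1.391e+00] [-0.4 -0.4 -1.5] 45.6
state [487.  213.8 164.1] 1.391 d [  0.3   3.9 -64.1] dyaw -0.0 n 3
[0.13, -0.01, 2.14] 0.0001
[0.13, -0.01, 2.14] 0.0001
[0.13, -0.01, 2.14] 0.0001
161.75099 173.83115
```

View pics/w6.png

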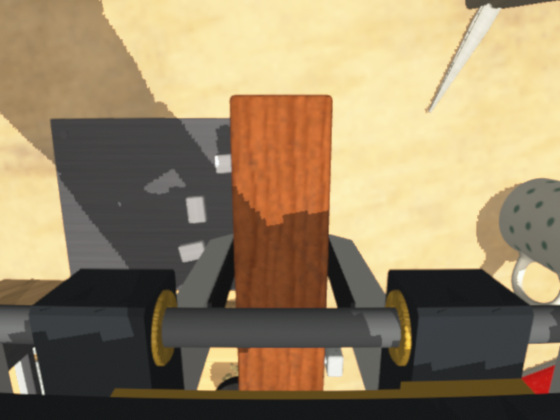

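Emit:
{"fn": "arm_command", "kwargs": {
  "steps": [
    [0,[0.4,0,1.5],0],
    [0,[0,0,2.0],0],
    [0,[0,0,2.0],0],
    [0,[0,0,2.0],0],
    [0,[0,0,1.5],0]
  ]
}}

```text
clock: 13.9
eef_pos: [487.6, 216.8, 73.1]
eef_rot: [-3.141, 0.001, 1.39]
wrist_force: [0.1, -0.6, -1.8]
finger_gap: 45.7
```

Emit:
{"fn": "arm_command", "kwargs": {
  "steps": [
    [0,[0,0,1.5],0],
    [0,[0,0,1.5],0],
    [0,[0,0,1.0],0],
    [0,[0,0,0.5],0],
    [0,[0,0,0],0]
  ]
}}

```text
clock: 14.32
eef_pos: [487.7, 217.5, 28.8]
eef_rot: [-3.14, 0.001, 1.39]
wrist_force: [0.0, 0.4, -1.8]
finger_gap: 45.5
```

```bash
python3 - <<'E'
from h import *
s=st()
im,d=manip.camera('wrist');cv2.imwrite('pics/w7.png',im[:,:,::-1])
print(d[115,280],d[225,280])
E
```

```text
14.32 [487.7 217.5  28.8] [-3.14e+00  1.00e-03  1.39e+00] [ 0.   0.4 -1.8] 45.5
161.57782 175.08702
```

Emit:
{"fn": "arm_command", "kwargs": {
  "steps": [
    [0,[0,0,0.5],0],
    [0,[0,0,0.05],0],
    [0,[0,0,0],0]
  ]
}}

```text
clock: 14.62
eef_pos: [488.1, 218.2, 24.1]
eef_rot: [3.141, -0.0, 1.391]
wrist_force: [0.1, 0.4, -1.5]
finger_gap: 45.8
```

Emit:
{"fn": "arm_command", "kwargs": {
  "steps": [
    [0,[-0.8,0,0],0],
    [0,[-1.2,0,0],0],
    [0,[-1.2,0,0],0],
    [0,[-1.2,0,0],0],
    [0,[-1.2,0,0],0]
  ]
}}

```text
clock: 15.03
eef_pos: [477.7, 161.6, 24.1]
eef_rot: [3.141, -0.0, 1.391]
wrist_force: [0.7, 0.3, -1.8]
finger_gap: 45.5
```

Emit:
{"fn": "arm_command", "kwargs": {
  "steps": [
    [0,[-1.2,0,0],0],
    [0,[-1.2,0,0],0],
    [0,[-1.2,0,0],0],
    [0,[-1.2,0,0],0],
    [0,[-1.2,0,0],0]
  ]
}}

```text
clock: 15.45
eef_pos: [467.1, 102.9, 24.0]
eef_rot: [3.142, -0.0, 1.391]
wrist_force: [-0.3, 1.4, -0.9]
finger_gap: 45.5
```

```bash
python3 - <<'E'
from h import *
s=st()
im,d=manip.camera('wrist');cv2.imwrite('pics/w8.png',im[:,:,::-1])
print(d[115,280],d[225,280])
E
```

```text
15.45 [467.1 102.9  24. ] [ 3.142 -0.     1.391] [-0.3  1.4 -0.9] 45.5
161.15564 173.50362
```

View pics/w8.png

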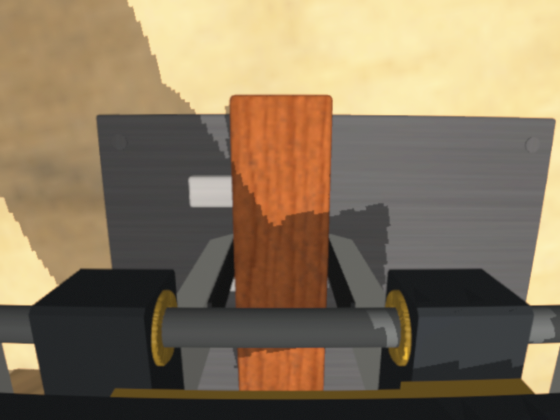

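Emit:
{"fn": "arm_command", "kwargs": {
  "steps": [
    [0,[-1.2,0,0],0],
    [0,[-1.2,0,0],0],
    [0,[-1.2,0,0],0],
    [0,[-1.2,0,0],0],
    [0,[-1.2,0,0],0]
  ]
}}

```text
clock: 15.92
eef_pos: [456.2, 43.9, 23.9]
eef_rot: [-3.142, 0.0, 1.391]
wrist_force: [-0.2, 0.1, -0.2]
finger_gap: 45.5
```

Emit:
{"fn": "arm_command", "kwargs": {
  "steps": [
    [0,[-1.2,0,0],0],
    [0,[-1.2,0,0],0],
    [0,[-1.2,0,0],0],
    [0,[-1.0,0,0],0],
    [0,[0,0,0],0]
  ]
}}

```text
clock: 16.33
eef_pos: [448.1, -1.9, 24.2]
eef_rot: [3.141, 0.0, 1.39]
wrist_force: [-0.4, 0.1, -1.7]
finger_gap: 45.5
```

```bash
python3 - <<'E'
from h import *
s=st()
im,d=manip.camera('wrist');cv2.imwrite('pics/w9.png',im[:,:,::-1])
im,d=manip.camera('scene');cv2.imwrite('pics/s9.png',cv2.resize(im[150:330,180:380],None,fx=3,fy=3)[:,:,::-1])
E
```

```text
16.33 [448.1  -1.9  24.2] [3.141 0.    1.39 ] [-0.4  0.1 -1.7] 45.5
```

View pics/w9.png

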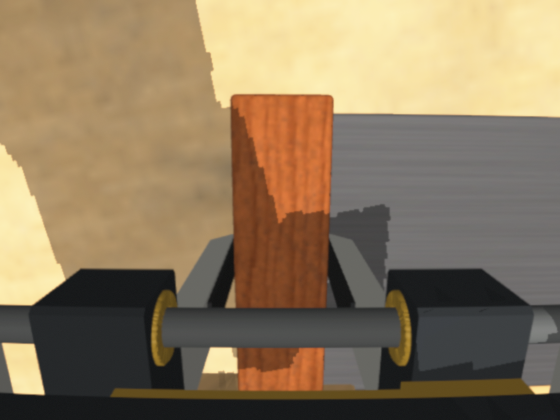

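View pics/s9.png

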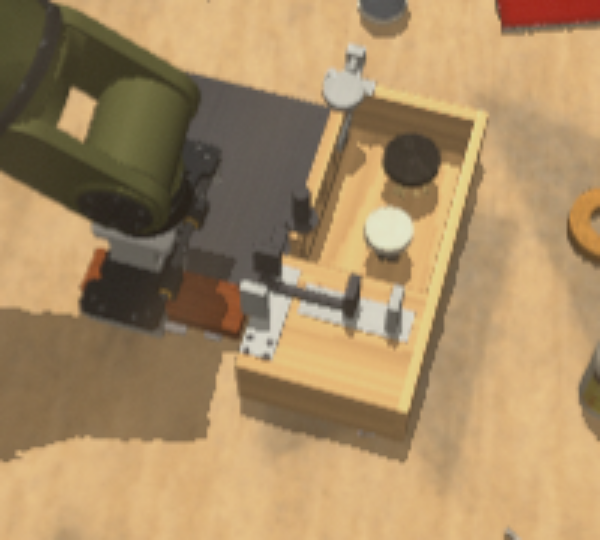

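Emit:
{"fn": "arm_command", "kwargs": {
  "steps": [
    [0,[-1.2,0,0],0],
    [0,[-1.2,0,0],0],
    [0,[-1.2,0,0],0],
    [0,[-1.2,0,0],0],
    [0,[-1.2,-0.5,-0.5],0]
  ]
}}

```text
clock: 16.85
eef_pos: [432.6, -58.5, 28.3]
eef_rot: [-3.141, -0.0, 1.392]
wrist_force: [1.0, -0.4, -2.1]
finger_gap: 45.5
```

Emit:
{"fn": "arm_command", "kwargs": {
  "steps": [
    [0,[-1.2,-0.5,-1.0],0],
    [0,[-1.2,0,-1.0],0],
    [0,[-1.2,0,0],0],
    [0,[0,0,0],0]
  ]
}}

```text
clock: 17.18
eef_pos: [421.4, -93.8, 49.3]
eef_rot: [3.141, 0.0, 1.39]
wrist_force: [0.1, 1.7, -1.9]
finger_gap: 45.4
```

```bash
python3 - <<'E'
from h import *
s=st()
im,d=manip.camera('wrist');cv2.imwrite('pics/w10.png',im[:,:,::-1])
im,d=manip.camera('scene');cv2.imwrite('pics/s10.png',cv2.resize(im[150:330,180:380],None,fx=3,fy=3)[:,:,::-1])
E
```

```text
17.18 [421.4 -93.8  49.3] [3.141 0.    1.39 ] [ 0.1  1.7 -1.9] 45.4
```

View pics/w10.png

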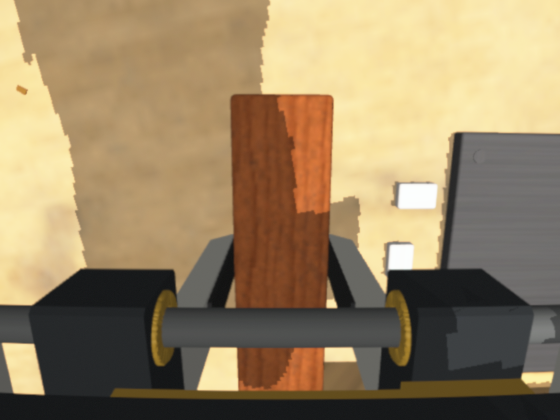

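View pics/s10.png

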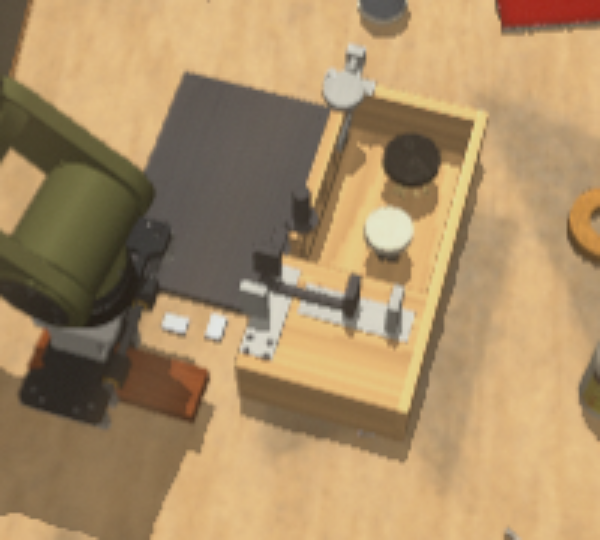

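```bash
python3 - <<'E'
from h import *
im,d=manip.camera('side');cv2.imwrite('pics/d10.png',cv2.resize(im[160:300,200:440],None,fx=3,fy=3)[:,:,::-1])
t=np.array([581.5,104]);y=-.18
def topen(w):
    d=np.array(w)[:,:2]-t;c,q=np.cos(y),np.sin(y);return np.c_[c*d[:,0]+q*d[:,1],-q*d[:,0]+c*d[:,1]]
s=manip.read_state()
print(topen(onz('wrist',[(417,195),(400,257),(452,140)],8,s)),topen(onz('scene',[(238.2,257.5),(252,259)],8)))
print(topen([s['eef_pos']]))
E
```

```text
[[-144.46427023 -138.06632736]
 [-104.11963465 -145.5591445 ]
 [-177.97173661 -119.51302184]] [[ -97.93281516 -149.12612133]
 [ -59.34318239 -142.64400927]]
[[-122.53921463 -221.82113894]]
```

View pics/d10.png

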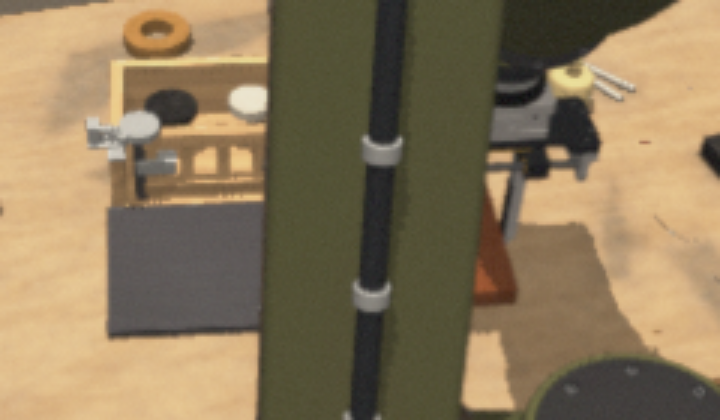

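All three chips are on the bench, at pen-frame y of about -138, -147 and -143, clear of the apron edge. I'll lay the block down here.

Emit:
{"fn": "arm_command", "kwargs": {
  "steps": [
    [0,[-1.0,0,1.0],0],
    [0,[0,0,1.0],0],
    [0,[0,0,1.0],0],
    [0,[0,0,0.6],0],
    [0,[0,0,0.2],0]
  ]
}}

```text
clock: 17.75
eef_pos: [418.7, -102.3, 9.3]
eef_rot: [-3.139, -0.0, 1.391]
wrist_force: [-6.6, 0.8, 15.7]
finger_gap: 46.0
```

Emit:
{"fn": "arm_command", "kwargs": {
  "steps": [
    [0,[0,0,0.1],0],
    [0,[0,0,0],0],
    [0.9,[0,0,0],0],
    [0.9,[0,0,0],0],
    [0.9,[0,0,0],0]
  ]
}}

```text
clock: 18.17
eef_pos: [419.7, -102.7, 10.0]
eef_rot: [3.141, 0.0, 1.391]
wrist_force: [-0.3, 0.4, -0.1]
finger_gap: 62.0
```

Emit:
{"fn": "arm_command", "kwargs": {
  "steps": [
    [0.9,[0,0,0],0],
    [0.9,[0,0,0],0],
    [0.9,[0,0,0],0]
  ]
}}

```text
clock: 18.42
eef_pos: [419.6, -102.7, 10.0]
eef_rot: [3.141, 0.0, 1.391]
wrist_force: [0.4, 0.1, 0.3]
finger_gap: 82.2
```

```bash
python3 - <<'E'
from h import *
t=np.array([581.5,104]);y=-.18
def topen(w):
    d=np.array(w)[:,:2]-t;c,q=np.cos(y),np.sin(y);return np.c_[c*d[:,0]+q*d[:,1],-q*d[:,0]+c*d[:,1]]
P=[(298.5,243),(313,246.5),(269.5,233.5),(265,245)]
w=onz('scene',P,134);print(topen(w))
print(pen2w([45,-130],t,y))
plan([*pen2w([45,-130],t,y),260],-0.18,step=28,start=[419.6,-102.7,200,1.391])
E
```

```text
[[  64.31227028 -116.98801721]
 [ 102.01357001 -116.23667417]
 [ -14.17191937 -111.71388313]
 [ -15.69152182 -145.92759495]]
[602.49912163 -31.95601087]
state [ 419.6 -102.7  200. ] 1.391 d [182.9  70.7  60. ] dyaw -1.571 n 15
[0.68, 1.12, -0.4] 0.1047
[0.79, 1.04, -0.4] 0.1047
[0.9, 0.95, -0.4] 0.1047
[0.99, 0.85, -0.4] 0.1047
[1.08, 0.74, -0.4] 0.1047
[1.15, 0.62, -0.4] 0.1047
[1.21, 0.5, -0.4] 0.1047
[1.25, 0.37, -0.4] 0.1047
[1.29, 0.24, -0.4] 0.1047
[1.3, 0.1, -0.4] 0.1047
[1.31, -0.03, -0.4] 0.1047
[1.3, -0.17, -0.4] 0.1047
[1.27, -0.3, -0.4] 0.1047
[1.23, -0.44, -0.4] 0.1047
[1.18, -0.56, -0.4] 0.1047
```

Emit:
{"fn": "arm_command", "kwargs": {
  "steps": [
    [0.9,[0,0,-2.0],0],
    [0.9,[0,0,-3.0],0],
    [0.9,[0,0,-3.5],0],
    [0.9,[0,0,-3.5],0],
    [0.9,[0,0,-3.5],0]
  ]
}}

```text
clock: 18.83
eef_pos: [419.1, -102.6, 166.7]
eef_rot: [-3.141, -0.0, 1.391]
wrist_force: [0.4, -0.2, -0.5]
finger_gap: 84.7
```

Emit:
{"fn": "arm_command", "kwargs": {
  "steps": [
    [0.9,[0,0,-3.5],0],
    [0.9,[0,0,0],0]
  ]
}}

```text
clock: 19.0
eef_pos: [421.6, -103.4, 206.1]
eef_rot: [3.132, 0.001, 1.391]
wrist_force: [-0.1, -0.4, 0.7]
finger_gap: 84.6
```

Emit:
{"fn": "arm_command", "kwargs": {
  "steps": [
    [0.9,[0.7,1.1,-0.4],0.105],
    [0.9,[0.8,1.0,-0.4],0.105],
    [0.9,[0.9,0.95,-0.4],0.105],
    [0.9,[1.0,0.85,-0.4],0.105],
    [0.9,[1.1,0.75,-0.4],0.105]
  ]
}}

```text
clock: 19.42
eef_pos: [480.8, -78.3, 219.6]
eef_rot: [-3.141, 0.0, 0.861]
wrist_force: [0.2, -0.1, -0.0]
finger_gap: 84.5
```

Emit:
{"fn": "arm_command", "kwargs": {
  "steps": [
    [0.9,[1.15,0.6,-0.4],0.105],
    [0.9,[1.2,0.5,-0.4],0.105],
    [0.9,[1.25,0.4,-0.4],0.105],
    [0.9,[1.3,0.25,-0.4],0.105],
    [0.9,[1.3,0.1,-0.4],0.105]
  ]
}}

```text
clock: 19.83
eef_pos: [541.9, -55.0, 239.5]
eef_rot: [-3.141, 0.001, 0.336]
wrist_force: [-1.0, 0.7, -0.9]
finger_gap: 84.8
```

Emit:
{"fn": "arm_command", "kwargs": {
  "steps": [
    [0.9,[1.3,0,-0.4],0.105],
    [0.9,[1.3,-0.15,-0.4],0.105],
    [0.9,[1.3,-0.3,-0.4],0.105],
    [0.9,[1.2,-0.45,-0.4],0.105],
    [0.9,[1.2,-0.55,-0.4],0.1]
  ]
}}

```text
clock: 20.25
eef_pos: [603.2, -32.1, 259.4]
eef_rot: [3.142, 0.001, -0.184]
wrist_force: [0.7, 0.7, -0.2]
finger_gap: 84.4
```

Emit:
{"fn": "arm_command", "kwargs": {
  "steps": [
    [0.75,[0,0,0],0],
    [0.75,[0,0,0],0]
  ]
}}

```text
clock: 20.42
eef_pos: [602.5, -32.3, 259.0]
eef_rot: [3.141, 0.001, -0.175]
wrist_force: [0.0, -0.2, -0.8]
finger_gap: 74.2
```

```bash
python3 - <<'E'
from h import *
s=st()
im,d=manip.camera('wrist');cv2.imwrite('pics/w11.png',im[:,:,::-1]);np.savez('w11.npz',im=im,d=d,p=s['eef_pos'],r=s['eef_rot'])
im,d=manip.camera('scene');cv2.imwrite('pics/s11.png',cv2.resize(im[150:330,180:380],None,fx=3,fy=3)[:,:,::-1])
E
```

```text
20.42 [602.5 -32.3 259. ] [ 3.141e+00  1.000e-03 -1.750e-01] [ 0.  -0.2 -0.8] 74.2
```

View pics/w11.png

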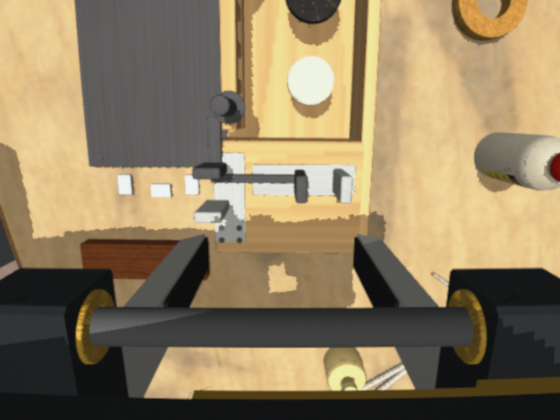

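View pics/s11.png

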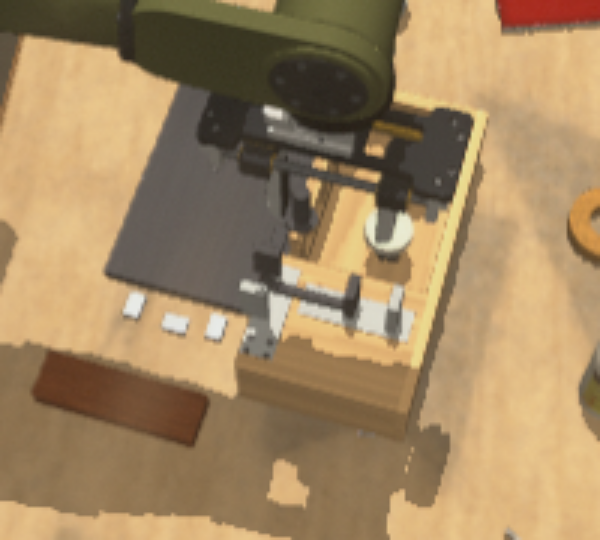

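```bash
python3 - <<'E'
from h import *
im=np.load('w11.npz')['im']
cv2.imwrite('pics/c11.png',cv2.resize(im[80:225,180:380],None,fx=4,fy=4,interpolation=cv2.INTER_CUBIC)[:,:,::-1])
E
```

```text
(no output)
```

View pics/c11.png

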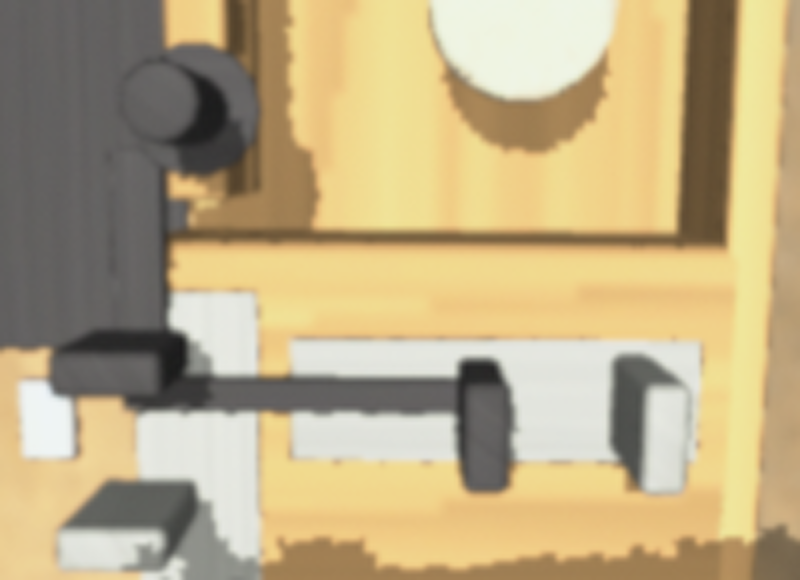

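```bash
cat > m11.py <<'E'
from h import *
z=np.load('w11.npz');s=dict(eef_pos=z['p'],eef_rot=z['r'])
t=np.array([581.5,104]);y=-.18
def topen(w):
    d=np.array(w)[:,:2]-t;c,q=np.cos(y),np.sin(y);return np.c_[c*d[:,0]+q*d[:,1],-q*d[:,0]+c*d[:,1]]
f=lambda a,b:(180+(a+.5)/4-.5,80+(b+.5)/4-.5)
def g(name,a,b,h):
    w=onz('wrist',[f(a,b)],h,s);print(name,np.round(w[0],1),np.round(topen(w)[0],1));return w[0]
fs=g('front slide',107,372,134);ff=g('front fixed',112,548,134)
rs=g('rear slide',486,436,134);rf=g('rear fixed',665,438,134)
po=g('post',158,101,147)
g('rf left',645,438,134);g('rf right',686,438,134);g('rs left',463,436,134);g('rs right',508,436,134)
g('ff top',112,528,134);g('ff bot',112,568,134)
d=ff-fs;print('yaw', np.arctan2(d[0],-d[1])) ;d=rf-rs;print('yaw',np.arctan2(d[1],d[0]))
for u,v in [(665,438),(486,436),(107,372),(112,548),(158,101)]:
    p=np.array(f(u,v)).round().astype(int);o,r=rays('wrist',[p],s);print(np.round(o+r[0]*z['d'][p[1],p[0]],1))
E
python3 m11.py
```

```text
front slide [545.    1.7 134. ] [ -17.6 -107.1]
front fixed [537.8 -35.5 134. ] [ -18.1 -145.1]
rear slide [620.5 -25.4 134. ] [  61.6 -120.3]
rear fixed [657.6 -32.3 134. ] [  99.3 -120.5]
post [568.9  52.5 147. ] [ -3.1 -52.9]
rf left [653.4 -31.6 134. ] [  95.  -120.5]
rf right [661.9 -33.1 134. ] [ 103.7 -120.5]
rs left [615.8 -24.6 134. ] [  56.8 -120.3]
rs right [625.1 -26.2 134. ] [  66.2 -120.3]
ff top [538.7 -31.2 134. ] [ -17.9 -140.6]
ff bot [536.8 -39.8 134. ] [ -18.3 -149.5]
yaw -0.19248304095474272
yaw -0.1855761844433903
[657.6 -32.2 134.3]
[620.4 -25.6 134.3]
[544.7   1.5 134.4]
[538.  -35.9 134. ]
[568.9  52.4 147.7]
```

```bash
cat >> m11.py <<'E'
print('bar')
for u,v in [(250,392),(330,392),(420,392),(590,400),(160,385),(120,420),(220,420),(230,320)]:
    p=np.array(f(u,v)).round().astype(int);o,r=rays('wrist',[p],s);w=o+r[0]*z['d'][p[1],p[0]];print(np.round(w,1),topen([w]).round(0))
c,q=np.cos(-.183),np.sin(-.183);m=rf-np.array([11*c,11*q,0])+1.5*np.array([c,q,0])
print(m);plan([m[0],m[1],170],-.183,step=25)
E
python3 m11.py | sed -n '/bar/,$p'
```

```text
bar
[567.5 -13.8  90. ] [[   7. -118.]]
[586.4 -17.1  90.2] [[  26. -118.]]
[608.  -21.   89.6] [[  48. -118.]]
[647.9 -31.   83.1] [[  89. -121.]]
[555.1  -3.4 131.1] [[  -7. -110.]]
[ 5.156e+02 -2.740e+01 -3.000e-01] [[ -41. -141.]]
[558.5 -20.3  83.3] [[  -0. -126.]]
[565.3   3.3  83. ] [[   2. -102.]]
[648.22992292 -30.61670175 134.        ]
state [602.1 -32.6 259.3] -0.176 d [ 46.2   2.  -89.3] dyaw -0.007 n 5
[0.9, -0.2, 1.79] 0.0014
[0.9, -0.2, 1.79] 0.0014
[0.9, -0.2, 1.79] 0.0014
[0.9, -0.21, 1.79] 0.0014
[0.9, -0.21, 1.79] 0.0014
```

Emit:
{"fn": "arm_command", "kwargs": {
  "steps": [
    [0.85,[0.9,-0.2,1.8],0.002],
    [0.85,[0.9,-0.2,1.8],0.002],
    [0.85,[0.9,-0.2,1.8],0.002],
    [0.85,[0.9,-0.2,1.8],0.002],
    [0.85,[0.9,-0.2,1.7],0]
  ],
  "force": 20
}}

```text
clock: 20.93
eef_pos: [648.4, -31.1, 169.9]
eef_rot: [3.142, 0.0, -0.185]
wrist_force: [0.5, 0.4, 1.0]
finger_gap: 80.0
```

Emit:
{"fn": "arm_command", "kwargs": {
  "steps": [
    [0.85,[0,0,0],0],
    [0.85,[0,0,0],0]
  ]
}}

```text
clock: 21.1
eef_pos: [648.0, -31.0, 170.5]
eef_rot: [3.141, 0.002, -0.186]
wrist_force: [-0.1, 0.1, 0.3]
finger_gap: 80.2
```

```bash
python3 - <<'E'
from h import *
plan([648.2,-30.6,98],-.183,n=4)
im,d=manip.camera('wrist');cv2.imwrite('pics/w12.png',im[:,:,::-1])
E
```

```text
state [648.  -31.  170.5] -0.186 d [  0.2   0.4 -72.5] dyaw 0.003 n 4
[0.0, -0.01, 1.81] -0.0007
[0.0, -0.01, 1.81] -0.0007
[0.0, -0.01, 1.81] -0.0007
[0.0, -0.01, 1.81] -0.0007
```

View pics/w12.png

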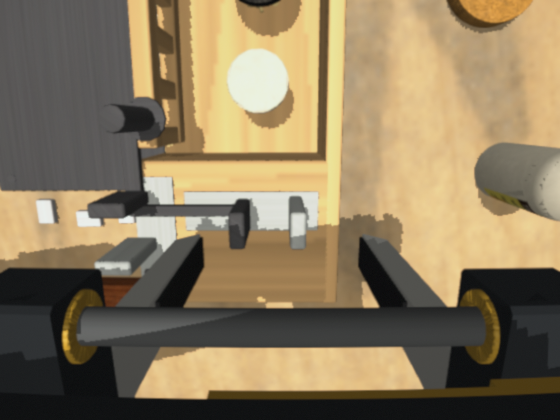

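Emit:
{"fn": "arm_command", "kwargs": {
  "steps": [
    [0.85,[0,0,1.8],0],
    [0.85,[0,0,1.8],0],
    [0.85,[0,0,1.8],0],
    [0.85,[0,0,1.8],0],
    [0.85,[0,0,0],0]
  ]
}}

```text
clock: 21.57
eef_pos: [647.3, -30.8, 97.2]
eef_rot: [3.141, 0.003, -0.186]
wrist_force: [0.4, 0.4, 0.1]
finger_gap: 80.0
```

Emit:
{"fn": "arm_command", "kwargs": {
  "steps": [
    [0.3,[0,0,0],0],
    [0.3,[0,0,0],0],
    [0.2,[0,0,0],0],
    [0.2,[0,0,0],0],
    [0.2,[0,0,0],0]
  ]
}}

```text
clock: 21.98
eef_pos: [648.7, -30.7, 100.0]
eef_rot: [-3.141, -0.001, -0.187]
wrist_force: [-3.5, 0.9, 2.6]
finger_gap: 50.2
```

Emit:
{"fn": "arm_command", "kwargs": {
  "steps": [
    [0.2,[0,0,0],0],
    [0.2,[0,0,0],0],
    [0.2,[0,0,0],0],
    [0.2,[0,0,0],0],
    [0.2,[0,0,0],0]
  ]
}}

```text
clock: 22.4
eef_pos: [647.8, -30.5, 98.9]
eef_rot: [3.142, 0.003, -0.187]
wrist_force: [-10.6, 2.1, 5.7]
finger_gap: 31.1
```

Emit:
{"fn": "arm_command", "kwargs": {
  "steps": [
    [0.2,[0.1,0,0],0],
    [0.2,[0,0,0],0],
    [0.2,[0,0,0],0]
  ]
}}

```text
clock: 22.65
eef_pos: [647.9, -30.5, 98.8]
eef_rot: [3.141, 0.005, -0.187]
wrist_force: [-20.5, 3.4, 10.7]
finger_gap: 31.3
```

Emit:
{"fn": "arm_command", "kwargs": {
  "steps": [
    [0.7,[-0.1,0,0],0],
    [0.7,[0,0,0],0],
    [0.7,[0,0,0],0],
    [0.7,[0,0,0],0],
    [0.7,[0,0,0],0]
  ]
}}

```text
clock: 23.07
eef_pos: [648.9, -30.8, 98.9]
eef_rot: [-3.142, -0.0, -0.187]
wrist_force: [0.4, -0.6, -0.2]
finger_gap: 61.2
```

Emit:
{"fn": "arm_command", "kwargs": {
  "steps": [
    [0.75,[0,0,-2],0],
    [0.75,[0,0,-2.5],0],
    [0.75,[0,0,-2.5],0],
    [0.75,[0,0,-2.5],0],
    [0.75,[0,0,-2.5],0]
  ]
}}

```text
clock: 23.48
eef_pos: [648.7, -30.8, 220.2]
eef_rot: [3.142, -0.0, -0.187]
wrist_force: [-0.2, -0.4, 0.0]
finger_gap: 70.7
```

```bash
python3 - <<'E'
from h import *
s=st()
plan([540,-24.5,230],1.388,n=15)
im,d=manip.camera('wrist');cv2.imwrite('pics/w13.png',im[:,:,::-1])
E
```

```text
23.48 [648.7 -30.8 220.2] [ 3.142 -0.    -0.187] [-0.2 -0.4  0. ] 70.7
state [648.7 -30.8 220.2] -0.187 d [-108.7    6.3    9.8] dyaw 1.575 n 15
[-0.72, 0.09, -0.07] -0.105
[-0.73, 0.02, -0.07] -0.105
[-0.72, -0.06, -0.07] -0.105
[-0.71, -0.13, -0.07] -0.105
[-0.7, -0.21, -0.07] -0.105
[-0.67, -0.28, -0.07] -0.105
[-0.64, -0.35, -0.07] -0.105
[-0.6, -0.41, -0.07] -0.105
[-0.55, -0.47, -0.07] -0.105
[-0.5, -0.53, -0.07] -0.105
[-0.44, -0.58, -0.07] -0.105
[-0.38, -0.62, -0.07] -0.105
[-0.31, -0.66, -0.07] -0.105
[-0.24, -0.69, -0.07] -0.105
[-0.17, -0.71, -0.07] -0.105
```

View pics/w13.png

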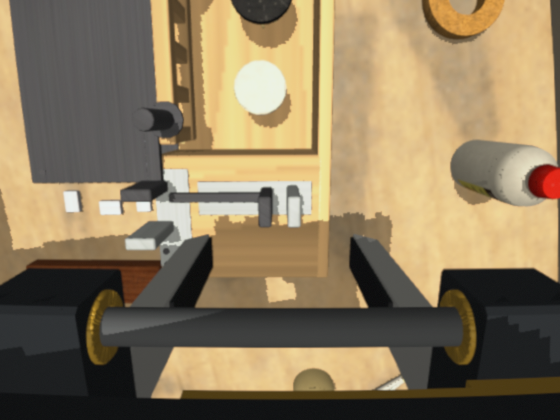

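Rear catch is shut: the jaws now touch-width at (258–301, 205), and the finger gap was 31 mm. On to the front catch.

Emit:
{"fn": "arm_command", "kwargs": {
  "steps": [
    [0.85,[-0.7,0.1,-0.1],-0.105],
    [0.85,[-0.7,0,-0.1],-0.105],
    [0.85,[-0.7,-0.05,-0.1],-0.105],
    [0.85,[-0.7,-0.15,-0.1],-0.105],
    [0.85,[-0.7,-0.2,-0.1],-0.105]
  ]
}}

```text
clock: 23.95
eef_pos: [613.0, -28.6, 223.8]
eef_rot: [3.142, -0.0, 0.343]
wrist_force: [0.4, -0.4, 0.0]
finger_gap: 79.8
```

Emit:
{"fn": "arm_command", "kwargs": {
  "steps": [
    [0.85,[-0.7,-0.3,0],-0.105],
    [0.85,[-0.65,-0.35,0],-0.105],
    [0.85,[-0.6,-0.4,0],-0.105],
    [0.85,[-0.55,-0.45,0],-0.105],
    [0.85,[-0.5,-0.55,0],-0.105]
  ]
}}

```text
clock: 24.37
eef_pos: [576.4, -26.7, 223.8]
eef_rot: [3.141, -0.0, 0.868]
wrist_force: [0.6, 0.2, -0.6]
finger_gap: 80.1
```

Emit:
{"fn": "arm_command", "kwargs": {
  "steps": [
    [0.85,[-0.45,-0.6,0],-0.105],
    [0.85,[-0.4,-0.6,0],-0.105],
    [0.85,[-0.3,-0.65,0],-0.105],
    [0.85,[-0.25,-0.7,0],-0.105],
    [0.85,[-0.2,-0.7,0],-0.105]
  ]
}}

```text
clock: 24.78
eef_pos: [539.8, -25.1, 223.8]
eef_rot: [3.141, -0.0, 1.393]
wrist_force: [-0.8, -0.1, -0.2]
finger_gap: 80.0
```

Emit:
{"fn": "arm_command", "kwargs": {
  "steps": [
    [0.85,[0,0,0],0],
    [0.85,[0,0,0],0]
  ]
}}

```text
clock: 24.95
eef_pos: [540.2, -25.2, 224.1]
eef_rot: [3.141, -0.0, 1.385]
wrist_force: [0.1, -0.3, -0.8]
finger_gap: 80.1
```

```bash
python3 - <<'E'
from h import *
s=st()
plan([539.5,-26.2,165],1.388)
im,d=manip.camera('wrist');cv2.imwrite('pics/w14.png',im[:,:,::-1]);np.savez('w14.npz',im=im,d=d,p=s['eef_pos'],r=s['eef_rot'])
E
```

```text
24.95 [540.2 -25.2 224.1] [ 3.141 -0.     1.385] [ 0.1 -0.3 -0.8] 80.1
state [540.2 -25.2 224.1] 1.385 d [ -0.7  -1.  -59.1] dyaw 0.003 n 3
[-0.04, -0.02, 1.97] -0.0011
[-0.04, -0.02, 1.97] -0.0011
[-0.04, -0.02, 1.97] -0.0011
```

View pics/w14.png

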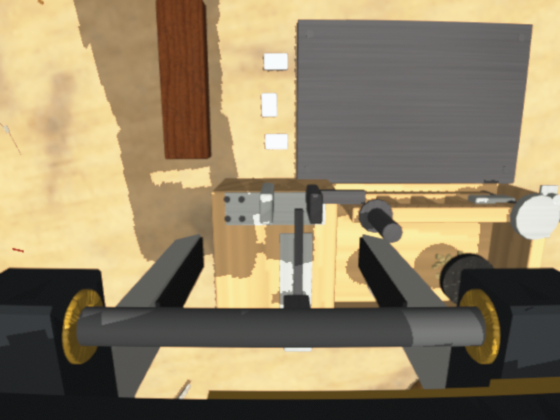

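```bash
python3 - <<'E'
from h import *
z=np.load('w14.npz');s=dict(eef_pos=z['p'],eef_rot=z['r']);im=z['im']
cv2.imwrite('pics/c14.png',cv2.resize(im[160:240,210:420],None,fx=3.8,fy=3.8,interpolation=cv2.INTER_CUBIC)[:,:,::-1])
# in tool frame: height mask by depth
d=z['d'].astype(float);c=manip.calibration('wrist');T=c['tool_from_camera'];K=np.array([[c['fx'],0,c['cx']],[0,c['fy'],c['cy']],[0,0,1]])
vv,uu=np.mgrid[170:235,240:410];p=cv2.undistortPoints(np.c_[uu.ravel(),vv.ravel()].astype(float).reshape(-1,1,2),K,np.array(c['distortion'])).reshape(-1,2)
dd=d[170:235,240:410].ravel();X=np.c_[p*dd[:,None],dd]@T[:3,:3].T+T[:3,3]
W=X@rot(s['eef_rot']).T+s['eef_pos']
for lo,hi,n in [(129,139,'jaw'),(142,152,'post')]:
    m=((W[:,2]>lo)&(W[:,2]<hi)).reshape(65,170)
    for cc in range(1,cv2.connectedComponents(m.astype(np.uint8))[0]):
        l=cv2.connectedComponents(m.astype(np.uint8))[1].ravel()==cc
        if l.sum()>40:print(n,l.sum(),'tool',X[l].min(0).round(1),X[l].max(0).round(1),'W med',np.median(W[l],0).round(1))
E
```

```text
jaw 416 tool [-16.5 -13.3  87.6] [-6.5 10.  94.8] W med [536.  -35.8 134. ]
jaw 421 tool [ 21.4 -13.4  87.7] [31.5 10.1 94.8] W med [543.   1. 134.]
jaw 101 tool [73.6  5.6 85.3] [85.6 17.5 95. ] W med [562.6  48.7 134.2]
post 247 tool [74.2  5.6 75. ] [89.1 15.8 82.1] W med [565.6  52.5 146.8]
```

View pics/c14.png

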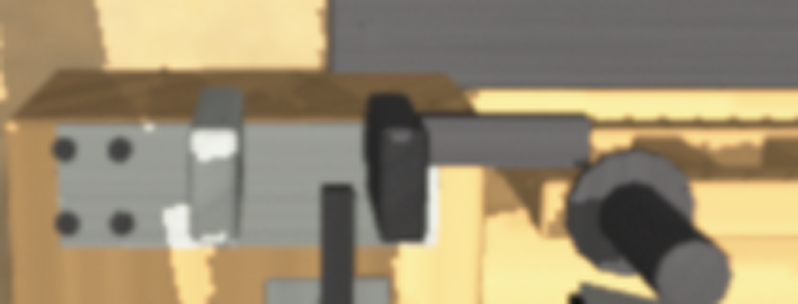

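Emit:
{"fn": "arm_command", "kwargs": {
  "steps": [
    [0.85,[-0.2,-0.15,2.0],0],
    [0.85,[0,0,2.5],0],
    [0.85,[0,0,2.5],0],
    [0.85,[0,0,2.5],0],
    [0.85,[0,0,1.5],0]
  ]
}}

```text
clock: 25.42
eef_pos: [537.6, -26.8, 111.2]
eef_rot: [-3.139, 0.0, 1.385]
wrist_force: [-0.2, -0.6, -0.2]
finger_gap: 80.1
```

Emit:
{"fn": "arm_command", "kwargs": {
  "steps": [
    [0.85,[0,0,1.0],0],
    [0.85,[0,0,0.5],0],
    [0.5,[0,0,0],0],
    [0.2,[0,0,0],0],
    [0.2,[0,0,0],0]
  ]
}}

```text
clock: 25.83
eef_pos: [538.8, -26.7, 99.9]
eef_rot: [3.14, -0.0, 1.387]
wrist_force: [1.1, 3.7, -2.7]
finger_gap: 63.8
```

Emit:
{"fn": "arm_command", "kwargs": {
  "steps": [
    [0.2,[0,0,0],0],
    [0.2,[0,0,0],0],
    [0.2,[0,0,0],0],
    [0.2,[0,0,0],0],
    [0.2,[0,0,0],0]
  ]
}}

```text
clock: 26.25
eef_pos: [538.7, -25.5, 99.2]
eef_rot: [3.141, -0.003, 1.388]
wrist_force: [2.8, 4.1, 5.4]
finger_gap: 31.5
```

Emit:
{"fn": "arm_command", "kwargs": {
  "steps": [
    [0.2,[0,0,0],0],
    [0.2,[0,0,0],0],
    [0.2,[0,0,0],0]
  ]
}}

```text
clock: 26.5
eef_pos: [538.7, -25.5, 99.2]
eef_rot: [3.141, -0.002, 1.388]
wrist_force: [4.5, 13.5, 0.7]
finger_gap: 31.2
```

Emit:
{"fn": "arm_command", "kwargs": {
  "steps": [
    [0.6,[0,0,0],0],
    [0.6,[0,0,0],0],
    [0.6,[0,0,0],0],
    [0.6,[0,0,0],0],
    [0.6,[0,0,0],0]
  ]
}}

```text
clock: 26.92
eef_pos: [538.0, -27.1, 98.8]
eef_rot: [-3.141, 0.0, 1.388]
wrist_force: [0.2, 0.0, -0.6]
finger_gap: 55.8
```

Emit:
{"fn": "arm_command", "kwargs": {
  "steps": [
    [0.6,[0,0,-2],0],
    [0.6,[0,0,-2.5],0],
    [0.6,[0,0,-2.5],0],
    [0.6,[0,0,-2.5],0],
    [0.6,[0,0,-1.5],0]
  ]
}}

```text
clock: 27.33
eef_pos: [538.6, -27.1, 211.6]
eef_rot: [3.139, 0.0, 1.388]
wrist_force: [-0.0, -0.2, 0.3]
finger_gap: 56.5
```

```bash
python3 - <<'E'
from h import *
s=st()
im,d=manip.camera('wrist');cv2.imwrite('pics/w15.png',im[:,:,::-1])
plan([560,25,225],-.183,n=15)
E
```

```text
27.33 [538.6 -27.1 211.6] [3.139 0.    1.388] [-0.  -0.2  0.3] 56.5
state [539.4 -27.1 213.7] 1.388 d [20.6 52.1 11.3] dyaw -1.571 n 15
[0.37, 0.07, -0.08] 0.1047
[0.37, 0.03, -0.08] 0.1047
[0.37, -0.01, -0.08] 0.1047
[0.37, -0.04, -0.08] 0.1047
[0.36, -0.08, -0.08] 0.1047
[0.35, -0.12, -0.08] 0.1047
[0.34, -0.16, -0.08] 0.1047
[0.32, -0.19, -0.08] 0.1047
[0.3, -0.22, -0.08] 0.1047
[0.27, -0.25, -0.08] 0.1047
[0.25, -0.28, -0.08] 0.1047
[0.22, -0.31, -0.08] 0.1047
[0.18, -0.33, -0.08] 0.1047
[0.15, -0.34, -0.08] 0.1047
[0.11, -0.36, -0.08] 0.1047
```

View pics/w15.png

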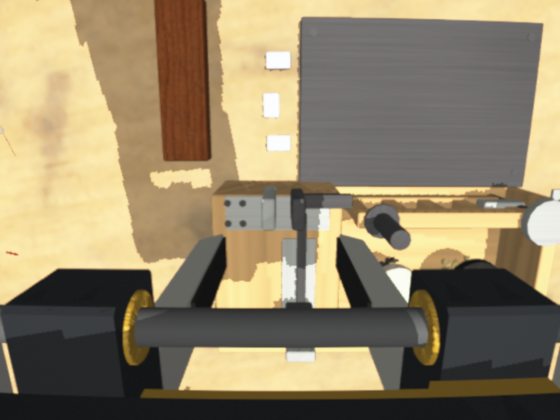

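Front catch is shut: its jaws are together at (261–304, 210), the bolt is withdrawn and the gate is still closed. Next is the post.

Emit:
{"fn": "arm_command", "kwargs": {
  "steps": [
    [0.55,[0.4,0.1,-0.1],0.105],
    [0.55,[0.4,0,-0.1],0.105],
    [0.55,[0.4,0,-0.1],0.105],
    [0.55,[0.4,-0.05,-0.1],0.105],
    [0.55,[0.35,-0.1,-0.1],0.105]
  ]
}}

```text
clock: 27.8
eef_pos: [545.1, -8.3, 213.2]
eef_rot: [-3.141, 0.001, 0.858]
wrist_force: [-1.2, -0.2, 0.7]
finger_gap: 51.4
```

Emit:
{"fn": "arm_command", "kwargs": {
  "steps": [
    [0.55,[0.35,-0.1,-0.1],0.105],
    [0.55,[0.35,-0.15,-0.1],0.105],
    [0.55,[0.3,-0.2,-0.1],0.105],
    [0.55,[0.3,-0.2,-0.1],0.105],
    [0.55,[0.3,-0.25,-0.1],0.105]
  ]
}}

```text
clock: 28.22
eef_pos: [552.4, 8.7, 218.2]
eef_rot: [-3.141, 0.001, 0.333]
wrist_force: [0.6, 0.5, -0.1]
finger_gap: 51.7
```

Emit:
{"fn": "arm_command", "kwargs": {
  "steps": [
    [0.55,[0.25,-0.3,0],0.105],
    [0.55,[0.2,-0.3,0],0.105],
    [0.55,[0.2,-0.35,0],0.105],
    [0.55,[0.15,-0.35,0],0.105],
    [0.55,[0,0,0],0.105]
  ]
}}

```text
clock: 28.63
eef_pos: [558.0, 23.3, 218.1]
eef_rot: [3.141, 0.001, -0.192]
wrist_force: [0.4, -0.6, 0.2]
finger_gap: 51.9
```

Emit:
{"fn": "arm_command", "kwargs": {
  "steps": [
    [0.55,[0,0,0],0],
    [0.55,[0,0,0],0]
  ]
}}

```text
clock: 28.8
eef_pos: [557.9, 22.9, 218.3]
eef_rot: [3.141, 0.001, -0.184]
wrist_force: [-1.1, 0.7, 0.6]
finger_gap: 51.7
```

```bash
python3 - <<'E'
from h import *
s=st()
im,d=manip.camera('wrist');cv2.imwrite('pics/w16.png',im[:,:,::-1]);np.savez('w16.npz',im=im,d=d,p=s['eef_pos'],r=s['eef_rot'])
d=d.astype(float);c=manip.calibration('wrist');T=c['tool_from_camera'];K=np.array([[c['fx'],0,c['cx']],[0,c['fy'],c['cy']],[0,0,1]])
vv,uu=np.mgrid[0:420,0:560];p=cv2.undistortPoints(np.c_[uu.ravel(),vv.ravel()].astype(float).reshape(-1,1,2),K,np.array(c['distortion'])).reshape(-1,2)
dd=d.ravel();X=np.c_[p*dd[:,None],dd]@T[:3,:3].T+T[:3,3];W=X@rot(s['eef_rot']).T+s['eef_pos']
for lo,hi,n in [(130,138,'jaw'),(144,151,'post'),(98,107,'cap')]:
    m=((W[:,2]>lo)&(W[:,2]<hi)).reshape(420,560);k,L=cv2.connectedComponents(m.astype(np.uint8))
    for cc in range(1,k):
        l=L.ravel()==cc
        if l.sum()>60:print(n,l.sum(),'W min',W[l].min(0).round(1),W[l].max(0).round(1),'mean',W[l].mean(0).round(1))
E
```

```text
28.8 [557.9  22.9 218.3] [ 3.141e+00  1.000e-03 -1.840e-01] [-1.1  0.7  0.6] 51.7
jaw 391 W min [629.7 -40.7 130. ] [642.7 -16.6 136. ] mean [635.5 -27.9 133.7]
jaw 375 W min [650.9 -41.6 130. ] [664.2 -20.2 136.2] mean [657.2 -30.6 133.8]
jaw 413 W min [528.8 -20.7 130. ] [553.4  -7.5 136.2] mean [541.3 -13.3 133.9]
jaw 394 W min [525.1 -42.4 130.1] [549.4 -29.  136.4] mean [537.4 -34.7 133.8]
post 407 W min [561.2  44.9 144.2] [576.5  60.6 149. ] mean [568.9  53.1 147.1]
cap 116 W min [580.7 170.   98. ] [602.1 175.9 106.7] mean [591.1 171.6 102.5]
cap 467 W min [554.2  40.7  98. ] [583.3  67.6 106.3] mean [569.1  57.   99.1]
cap 111 W min [629.6 -39.4  98. ] [642.4 -16.6 107. ] mean [633.5 -24.4 102.8]
cap 126 W min [650.4 -42.8  98.1] [663.1 -20.3 107. ] mean [654.3 -28.8 102.5]
cap 100 W min [530.  -12.1  98. ] [552.9  -7.  106.9] mean [542.   -9.4 102.3]
```

View pics/w16.png

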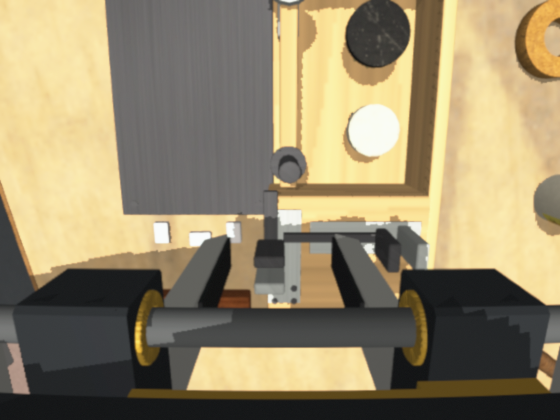

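Emit:
{"fn": "arm_command", "kwargs": {
  "steps": [
    [0.55,[0.25,-1.6,0],0],
    [0.55,[0.25,-1.55,0],0],
    [0.55,[0,0,1.8],0],
    [0.55,[0,0,2],0],
    [0.55,[0,0,0],0]
  ],
  "force": 40
}}

```text
clock: 29.27
eef_pos: [567.4, 53.0, 177.3]
eef_rot: [3.14, 0.005, -0.184]
wrist_force: [-0.9, -1.2, -0.7]
finger_gap: 51.9
```

```bash
python3 - <<'E'
from h import *
s=st();plan([568.9,52.9,108],-.183,n=4)
im,d=manip.camera('wrist');cv2.imwrite('pics/w17.png',im[:,:,::-1])
E
```

```text
29.27 [567.4  53.  177.3] [ 3.14   0.005 -0.184] [-0.9 -1.2 -0.7] 51.9
state [567.4  53.  177.3] -0.184 d [  1.5  -0.1 -69.3] dyaw 0.001 n 4
[0.04, -0.0, 1.73] -0.0002
[0.04, -0.0, 1.73] -0.0002
[0.04, -0.0, 1.73] -0.0002
[0.04, -0.0, 1.73] -0.0002
```

View pics/w17.png

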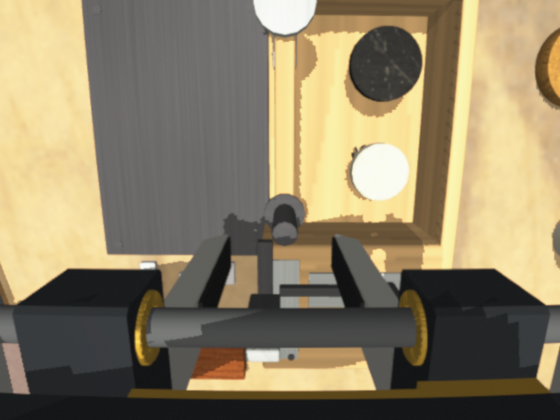

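Post is centred between the fingers, at (285,230). I'll descend and grip.

Emit:
{"fn": "arm_command", "kwargs": {
  "steps": [
    [0.55,[0.05,0,1.8],0],
    [0.55,[0,0,1.8],0],
    [0.55,[0,0,1.8],0],
    [0.55,[0,0,1.4],0],
    [0.55,[0,0,0],0]
  ]
}}

```text
clock: 29.73
eef_pos: [568.7, 52.6, 111.5]
eef_rot: [3.141, 0.003, -0.186]
wrist_force: [0.2, -0.0, -0.6]
finger_gap: 52.1
```

Emit:
{"fn": "arm_command", "kwargs": {
  "steps": [
    [0,[0,0,0],0],
    [0,[0,0,0],0],
    [0,[0,0,0],0],
    [0,[0,0,0],0],
    [0,[0,0,0],0]
  ]
}}

```text
clock: 30.15
eef_pos: [569.6, 52.9, 113.7]
eef_rot: [-3.141, -0.001, -0.187]
wrist_force: [-0.1, -0.3, 0.0]
finger_gap: 21.6
```

Emit:
{"fn": "arm_command", "kwargs": {
  "steps": [
    [0,[0,0,0],0],
    [0,[0,0,0],0],
    [0,[0,0,0],0]
  ]
}}

```text
clock: 30.4
eef_pos: [569.5, 52.9, 113.3]
eef_rot: [-3.142, -0.0, -0.187]
wrist_force: [-2.3, -0.2, 3.8]
finger_gap: 15.5
```

Emit:
{"fn": "arm_command", "kwargs": {
  "steps": [
    [0,[-0.7,-0.02,0],0.05],
    [0,[-0.98,-0.03,0],0.07],
    [0,[-0.98,-0.03,0],0.07],
    [0,[-0.98,-0.03,0],0.07],
    [0,[-0.98,-0.03,0],0.07]
  ]
}}

```text
clock: 30.82
eef_pos: [526.1, 68.7, 113.4]
eef_rot: [-3.141, -0.001, -0.521]
wrist_force: [0.9, 1.6, 2.3]
finger_gap: 15.6
```

Emit:
{"fn": "arm_command", "kwargs": {
  "steps": [
    [0,[-0.98,-0.03,0],0.07],
    [0,[-0.98,-0.03,0],0.07],
    [0,[-0.98,-0.03,0],0.07],
    [0,[-0.98,-0.03,0],0.07],
    [0,[-0.98,-0.03,0],0.07]
  ]
}}

```text
clock: 31.23
eef_pos: [488.5, 99.7, 113.3]
eef_rot: [-3.141, -0.001, -0.871]
wrist_force: [3.5, -0.4, 1.2]
finger_gap: 15.4
```

```bash
python3 - <<'E'
from h import *
s=st()
h0=np.array([569.5,52.9])+140*np.array([.184,.983]);v=s['eef_pos'][:2]-h0
print('hinge',h0,'r',np.hypot(*v),'theta',(-.186-np.arctan2(v[0],-v[1])))
im,d=manip.camera('wrist');cv2.imwrite('pics/w18.png',im[:,:,::-1])
E
```

```text
31.23 [488.5  99.7 113.3] [-3.141e+00 -1.000e-03 -8.710e-01] [ 3.5 -0.4  1.2] 15.4
hinge [595.26 190.52] r 140.192275678765 theta 0.6799571239317337
```

View pics/w18.png

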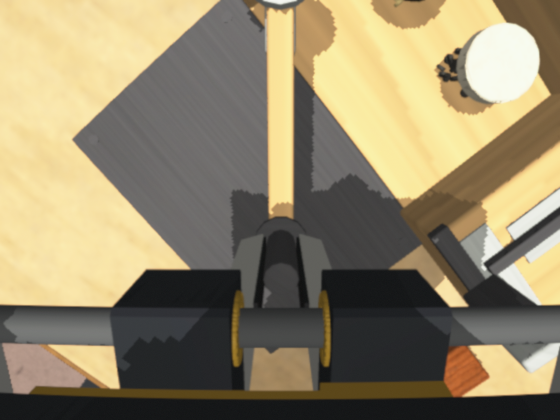

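The gate follows along the arc at 0.68 rad with low force. I'll continue.

Emit:
{"fn": "arm_command", "kwargs": {
  "steps": [
    [0,[-0.98,-0.03,0],0.07],
    [0,[-0.98,-0.03,0],0.07],
    [0,[-0.98,-0.03,0],0.07],
    [0,[-0.98,-0.03,0],0.07],
    [0,[-0.98,-0.03,0],0.07]
  ]
}}

```text
clock: 31.7
eef_pos: [464.0, 142.0, 113.3]
eef_rot: [-3.14, 0.0, -1.219]
wrist_force: [3.2, 1.1, 2.5]
finger_gap: 15.1
```

Emit:
{"fn": "arm_command", "kwargs": {
  "steps": [
    [0,[-0.98,-0.03,0],0.07],
    [0,[-0.98,-0.03,0],0.07],
    [0,[-0.98,-0.03,0],0.07],
    [0,[-0.98,-0.03,0],0.07],
    [0,[-0.98,-0.03,0],0.07]
  ]
}}

```text
clock: 32.12
eef_pos: [455.4, 189.9, 113.3]
eef_rot: [-3.14, 0.0, -1.569]
wrist_force: [5.0, -1.9, 1.2]
finger_gap: 15.5
```

Emit:
{"fn": "arm_command", "kwargs": {
  "steps": [
    [0,[-0.98,-0.03,0],0.07],
    [0,[-0.98,-0.03,0],0.07],
    [0,[0,0,0],0],
    [0,[0,0,0],0],
    [0,[0,0,0],0]
  ]
}}

```text
clock: 32.53
eef_pos: [456.6, 208.8, 113.3]
eef_rot: [-3.14, 0.0, -1.704]
wrist_force: [4.5, -1.5, 3.3]
finger_gap: 15.0
```

```bash
python3 - <<'E'
from h import *
s=st();print(s['joints'].round(2),np.abs(s['qd']).max())
h0=np.array([595.26,190.52]);v=s['eef_pos'][:2]-h0
print('r',np.hypot(*v),'theta',(-.186-np.arctan2(v[0],-v[1])))
im,d=manip.camera('wrist');cv2.imwrite('pics/w19.png',im[:,:,::-1])
im,d=manip.camera('scene');cv2.imwrite('pics/s19.png',cv2.resize(im[110:310,180:380],None,fx=3,fy=3)[:,:,::-1])
E
```

```text
32.53 [456.6 208.8 113.3] [-3.14   0.    -1.704] [ 4.5 -1.5  3.3] 15.0
[ 0.36  0.29  1.76 -0.    1.09  2.06] 0.0075243631230140435
r 139.83254142147862 theta 1.5156648310952396
```

View pics/w19.png

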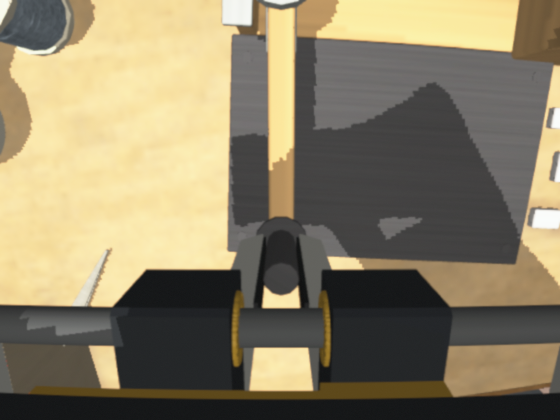

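View pics/s19.png

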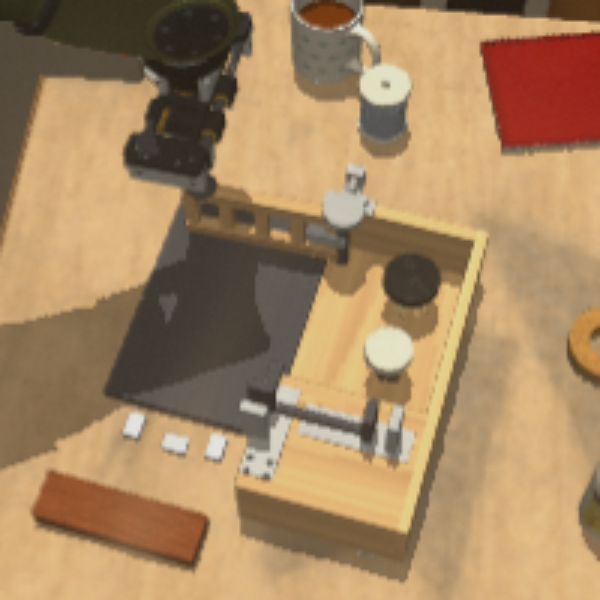

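The gate stands at about 1.51 rad, held and at rest. The chips and block lie on the bench, both catches are shut, and the jars and other items look undisturbed. I'll hand in now.

```bash
python3 -c "
from h import *
print(manip.sign_off());st()"
```

```text
the job is handed in; nothing more can be done
None
the job is handed in; nothing more can be done
```

The job is handed in at 32.6 s of the 72 s allowed, with the gate open and still gripped. No verdict is reported.

- **Chips:** I wiped all three off the -y side of the apron with the held block. In the last picture they lie on the bench beside the apron, at pen y about -138 to -147 mm.
- **Block:** it lies flat on the bench, released, clear of the apron and the gate.
- **Catches:** I squeezed the rear one first, then the front. The jaws measured 21.9 mm and 21.8 mm between centres, against 22 mm when fully in. The gate was still shut at that point.
- **Gate:** I swung it by its post past the detent to about 1.51 rad, worked out from the gripper position on the 140 mm arc. It was still held, with the finger gap at 15 mm on the 16 mm post and joint speeds under 0.01 rad/s.
- **Bystanders:** the jars, mug and spool looked unmoved in the last scene view. The brass weight was not picked out in any picture and was not checked.

**What went wrong or disagreed:**
- **Hinge clip:** on the first approach the block's end clipped the hinge cap. The wrist force reached about 51 N and the block tilted about 17° in the jaws. I set it down flat, re-gripped it, and kept further from the hinge.
- **Block width:** the block measured about 46 mm across the grip, not the stated 56 mm.
- **Pen position:** the scene and wrist cameras differed by about 3–5 mm on the pen, so I used the wrist view for the catches and post.

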